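Set up the drip tray and hang the rinsed sample cups to drain

ROBOT

A 7-joint arm with a two-finger parallel gripper is mounted at the origin on a cart in front of the work surface, level with it; the furniture and walls round the work are solid. World frame = base frame: x ahead of the robot, y to its left, z up, the work surface at z = 0. Lengths are in m, angles in rad, forces in N, time in s.
With the tool pointing down it reaches from about 0.4 to 0.875 m from the base axis. Payload 19.3 kg.
Tool frame: the origin (TCP) lies at the very end of the fingers, on their centre line; the grasp point (between the pads) lies 19 mm behind it; z points along the fingers, y is the direction in which the jaws open and shut (so a half turn about z gives the same grasp; the last joint's range is limited). The gripper opens to 85 mm and grips with 20 to 120 N. Pads are 22 mm wide; open, the fingers measure 114 mm over their backs; the gripper's body (76 mm by 85 mm) begins 54 mm behind the grasp point. The pads swing forward as they close: fully open they stand 13 mm farther back than shut.
Start: joints at [-1.398, 0.521, -0.036, 1.599, 0.021, 1.021, -0.113], TCP at [0.15, 0.607, 0.231] pointing down, gripper open.
Joint ranges: [-2.91, 2.91], [-0.3, 2.13], [-1.5, 1.42], [0.17, 2.43], [-1.26, 4.41], [0.16, 1.93], [-2.52, 2.52]. Speed limits (rad/s): [1.89, 1.89, 2.39, 2.39, 3.01, 3.01, 3.01].

INTERFACE

Orientations are given as [roll, pitch, yaw] about the fixed x, y, z axes, in that order (R = Rz(yaw) Ry(pitch) Rx(roll)).
In Python, from workcell import bot gives the robot as it stands. The module is installed in compiled form; this text tells all that it offers.
- The arm moves only by the shell command python3 -m inch 'ROWS' [FORCE]. ROWS is JSON, a list of rows, each an object of numbers: "dx", "dy", "dz": the shift along the tool's x, y, z in mm; "rx", "ry", "rz": the turn, a rotation vector about the tool's x, y, z in rad; "hand": the closure, from -1 (fully open) to 1 (shut), so that 0 is half open. In form: [{"dx": .., "dy": .., "dz": .., "rx": .., "ry": .., "rz": .., "hand": ..}, ...]. A call has 1 to 10 rows; each row shifts and turns the commanded pose from where the row before left it, along the tool's axes as they then stand; what a row does not reach is not made up. A row lasts 1/10 s, in which the tool goes at most 50 mm and 8.59 degrees, less where a joint would pass 70% of its speed; a pose out of reach is approached as far as the arm can. A call with a gripper value outside its range is refused whole. The fingers move at their own pace and stop on an object; FORCE is the grip in N (left out, the last holds). Time passes only in rows, so rows that do not move let the fingers close. It gives the time, the measured TCP pose, the force and the opening at its end, in the units of the state.
- bot.observe(): the state, without advancing time (a new reading comes with each control period).
- bot.grab_frame(name): name is "scene" or "top" or "wrist"; returns (picture, depth): 420x560x3 uint8, red, green, blue; 420x560 float32, m along the optical axis (not along the pixel's ray), 0 where there is no reading.
- bot.get_calibration(name): a dict with "vertical_fov" (degrees; the focal length in pixels is half the picture's height over the tangent of half this angle, whatever the lens; pixels are square), "cx", "cy" (the principal point, pixels), "origin" and "orientation" of the camera in the world. Camera axes: x right, y down, z forward; pixel columns grow to the right and rows downward; lengths in m; the calibration is good to about 2 mm. The wrist camera is an equidistant fisheye: a pixel r from the principal point sees the ray r / f radians off the axis. A picture is of the moment at which its call begins: read the wrist's pose just before it. get_calibration takes no time and is no camera call; for the wrist camera it gives the pose at the moment of the call.
- bot.job_done(): hands the job in, once; it reports no verdict.
Trained networks look in the newest picture that a camera, given by its name, has taken for a name from the list of things; names that differ only in an ending like _2 or _b are one class to them, and where a whole thing is asked for, a point or a joint stands for the part that bears it (a point fixed in the world has none). Each returns a list of dicts, best first, with "score" (0 to 1); they miss things now and then, are a little off and sometimes report something else, mostly with a low value. They report only what shows in the picture. A call takes as long as a camera call.
- bot.trace(camera, target): "region" (420x560 bool, what is visible of it) and "box" ([left, top, right, bottom] in pixels, round what is visible of it).
- bot.tip_of(camera, target): "centre" ([row, column] in pixels: a listed point, or the origin of a listed thing).
The state is a dict: "clock": time; "qpos": joint angles; "qd": joint speeds; "joint_efforts": joint torques, N m; "position": TCP position; "tool_rot": TCP orientation; "force": force on the tool from outside, world axes, zero at the start; "moment": the same for the moment, N m; "grip_width": finger opening in m.
Only numpy, scipy, OpenCV 4.12 (cv2) and the standard library are available. Lean on these libraries where they do the work, as an engineer would, in place of code of your own. Each camera call takes 0.05 s, during which the arm holds its last target.

TASK

The rinsed sample cups are standing mouth down on the blue mat, where they will not dry. Lift the grey drip tray up out of the two sprung roller catches that hold it on the rails at the back of the draining rack, set it on the worktop in front of the rack and slide it in under the pegs until its back edge meets the rack's foot bar, and only then hang every cup mouth down on a peg of its own, pushed down as far as it goes. Leave everything else on the counter where it is.

Things in the scene. Friction and masses are not known exactly. Their poses are not given: they have to be found in the camera images.
- rack: fixed draining rack of 15 mm steel tube, 419 mm wide, 178 mm high. Origin on the worktop under its peg bar; x points to the rack's back, y along the peg bar, z up. Peg bar: 17 mm thick, along y at x = 0, z = 115 mm. Side frames at y = +-202 mm (inner faces +-194), with foot runners 16 mm high reaching forward to x = -93 mm. Between them the worktop in front of the foot bar is free
- stow (a point): middle of the tray's place on the two stowage rails (rods along y, 10 mm thick): rack x = 85, y = 0, z = 150 mm (tops of the rails). Wire stops 16 mm high stand 2 mm clear before and behind the tray, catch housings 1.5 mm clear of its ends: it comes out only straight up
- stop (a point): middle of the front face of the foot bar, the tray's stop: rack x = 12, y = 0, z = 13 mm; a 14 mm bar along y, top 20 mm high
- home (a point): where the tray's origin lies when the tray is home: rack x = -43, y = 0, z = 0 mm, tray y parallel to rack y. A gripper standing over the middle of the tray would meet the pegs' tips before the tray is home: set the tray down with its centre about 130 mm in front of the peg bar, then push its front wall
- peg_1_tip (a point): centre of the rounded tip of white plastic peg 1 of 4 (at rack y = -132 mm), 189 mm above the worktop. Its z axis points out along the peg, which leans 30 degrees from vertical towards the rack's front (-x); y is the rack's y. The peg is 21 mm thick and 85 mm long from the peg bar's axis to the tip, with a 38 mm collar 66 to 72 mm below the tip
- peg_2_tip (a point): centre of the rounded tip of white plastic peg 2 of 4 (at rack y = -44 mm), 189 mm above the worktop. Its z axis points out along the peg, which leans 30 degrees from vertical towards the rack's front (-x); y is the rack's y. The peg is 21 mm thick and 85 mm long from the peg bar's axis to the tip, with a 38 mm collar 66 to 72 mm below the tip
- peg_3_tip (a point): centre of the rounded tip of white plastic peg 3 of 4 (at rack y = 44 mm), 189 mm above the worktop. Its z axis points out along the peg, which leans 30 degrees from vertical towards the rack's front (-x); y is the rack's y. The peg is 21 mm thick and 85 mm long from the peg bar's axis to the tip, with a 38 mm collar 66 to 72 mm below the tip
- peg_4_tip (a point): centre of the rounded tip of white plastic peg 4 of 4 (at rack y = 132 mm), 189 mm above the worktop. Its z axis points out along the peg, which leans 30 degrees from vertical towards the rack's front (-x); y is the rack's y. The peg is 21 mm thick and 85 mm long from the peg bar's axis to the tip, with a 38 mm collar 66 to 72 mm below the tip
- tray: loose grey drip tray, 0.3 kg, 110 mm (x) by 340 mm (y), walls 25 mm high and 4 mm thick, floor 4 mm, a 3 mm lip at each end (352 mm over the lips). Origin at the centre of its underside, z up. At the start it lies on the stowage rails, its end lips under the catch rollers. Home to within 10 mm of the stop, 20 mm sideways and 0.06 rad is good enough
- tray_handle (a point): middle of the top of the tray's handle, 48 mm above its underside: an upright web across the tray's middle, 70 mm long along tray x, 12 mm thick along tray y; free floor on both sides
- catch_l (a joint): travel of the sprung red roller (18 mm thick) over the tray's +y lip, m: 0 = out, holding the lip; pushed sideways about 2 mm as the tray is pulled straight up; returns by its spring. Pulling the tray out of both takes about 6 to 15 N with its weight
- catch_r (a joint): the same over the tray's -y lip
- mat: blue ribbed mat, fixed, 220 mm (x) by 230 mm (y), 3 mm thick; origin at the centre of its underside, on the worktop. Between it and the rack stands an empty sheet-steel parcel rest, fixed, about 110 mm square and 140 mm high, at world x = 0.51, y = -0.15 m
- cup_1: loose steel sample cup, 0.12 kg, 68 mm high, with a heavy rolled rim, standing mouth down on the mat at the start. Origin at the centre of its mouth (the rim it stands on), z from the mouth to the closed end. Outside diameter 66 mm at the rim, 61 mm at 8 mm, tapering evenly to 51 mm at 65 mm; wall 3.5 mm; 63 mm deep inside. May be absent (two to four cups are there)
- cup_2: loose steel sample cup, 0.12 kg, 68 mm high, with a heavy rolled rim, standing mouth down on the mat at the start. Origin at the centre of its mouth (the rim it stands on), z from the mouth to the closed end. Outside diameter 66 mm at the rim, 61 mm at 8 mm, tapering evenly to 51 mm at 65 mm; wall 3.5 mm; 63 mm deep inside. May be absent (two to four cups are there)
- cup_3: loose steel sample cup, 0.12 kg, 68 mm high, with a heavy rolled rim, standing mouth down on the mat at the start. Origin at the centre of its mouth (the rim it stands on), z from the mouth to the closed end. Outside diameter 66 mm at the rim, 61 mm at 8 mm, tapering evenly to 51 mm at 65 mm; wall 3.5 mm; 63 mm deep inside. May be absent (two to four cups are there)
- cup_4: loose steel sample cup, 0.12 kg, 68 mm high, with a heavy rolled rim, standing mouth down on the mat at the start. Origin at the centre of its mouth (the rim it stands on), z from the mouth to the closed end. Outside diameter 66 mm at the rim, 61 mm at 8 mm, tapering evenly to 51 mm at 65 mm; wall 3.5 mm; 63 mm deep inside. May be absent (two to four cups are there)
- cup_1_in (a point): centre of the inner face of cup_1's closed end, 63 mm from its origin along z. On a peg it rests on the peg's tip; the cup may lean up to 0.4 rad against the peg
- cup_2_in (a point): centre of the inner face of cup_2's closed end, 63 mm from its origin along z. On a peg it rests on the peg's tip; the cup may lean up to 0.4 rad against the peg
- cup_3_in (a point): centre of the inner face of cup_3's closed end, 63 mm from its origin along z. On a peg it rests on the peg's tip; the cup may lean up to 0.4 rad against the peg
- cup_4_in (a point): centre of the inner face of cup_4's closed end, 63 mm from its origin along z. On a peg it rests on the peg's tip; the cup may lean up to 0.4 rad against the peg
- dropper_bottle: bystander, loose: brown dropper bottle with a black cap, 33 mm thick, 102 mm high, standing behind the steel parcel rest; origin under its base

How it is judged:
By the outcome, as a careful person would: the job done as asked, in the order asked, and still so for the second after the job is handed in, with the robot touching nothing.
Of cup_1, cup_2, cup_3, cup_4 only 2 to 4 are there at a start; the rules pass over those that are not, and their reading is None.
At some moment in a run one of cup_1, cup_2, cup_3, cup_4 may be knocked a few centimetres aside while the robot is not near it.
It also fails if it takes over 210 s, if anything falls off the work surface, if the arm or the gripper's body presses on something with over 40 N, if the wrist force passes 120 N, or if a joint passes its speed limit or range.

## Working session

There is one attempt and no reset: what is moved stays moved. The work goes in short steps, Python scripts to look and compute and a shell command to move; the robot and the scene stay as the last step left them, time stands still between calls to the robot, and variables do not carry over. Pictures are saved under pics/ and viewed, and the job is handed in when it is done.

```bash
mkdir -p pics; ls; cat > h.py <<'E'
import numpy as np, cv2, json
from workcell import bot
from scipy.spatial.transform import Rotation as R
def save(name,fn):
    im,d=bot.grab_frame(name); cv2.imwrite('pics/'+fn,im[:,:,::-1]); return im,d
def cal(name):
    c=bot.get_calibration(name); f=210/np.tan(np.radians(c['vertical_fov'])/2); return c,f
def camR(c):
    o=np.array(c['orientation']); 
    return R.from_euler('xyz',o).as_matrix() if o.size==3 else (o if o.shape==(3,3) else R.from_quat(o).as_matrix())
def world(name,u,v,d,c=None):
    c0,f=cal(name); c=c or c0
    x=(np.asarray(u)-c['cx'])/f; y=(np.asarray(v)-c['cy'])/f
    if name=='wrist':
        r=np.hypot(x,y); s=np.where(r>1e-9,np.tan(r)/np.maximum(r,1e-9),1); x=x*s;y=y*s
    d=np.asarray(d)
    p=np.stack([x*d,y*d,d+0*x],-1)
    return p@camR(c).T+np.array(c['origin'])
def cloud(name,d,c=None):
    v,u=np.mgrid[0:420,0:560]
    return world(name,u,v,d,c)
E
python3 - <<'E'
from h import *
for n in('scene','top','wrist'):
    save(n,n+'0.png'); print(n,bot.get_calibration(n))
print(bot.observe())
E
```

```text
pics
scene {'vertical_fov': 56.74414825210589, 'cx': 282.6584573478205, 'cy': 209.16983581830314, 'origin': array([-0.2822368 , -0.71810781,  0.80318869]), 'orientation': array([-2.12341131, -0.00790691, -0.87466566])}
top {'vertical_fov': 57.12072915759835, 'cx': 278.6818457166261, 'cy': 214.2405985320272, 'origin': array([ 0.42074302, -0.03356085,  1.24784768]), 'orientation': array([-3.02089775e+00, -2.31184722e-03, -1.57740325e+00])}
wrist {'vertical_fov': 65.70646984690485, 'cx': 277.8224759324859, 'cy': 215.32275046049602, 'origin': array([0.07303493, 0.62414302, 0.37381285]), 'orientation': array([2.82954305e+00, 5.55720545e-04, 1.32771069e+00])}
{'clock': 0.15, 'qpos': array([-1.39820183,  0.52184155, -0.03634512,  1.59987101,  0.02119236,
        1.02111587, -0.1127887 ]), 'qd': array([-0.00129147, -0.00224936, -0.00122609, -0.0027612 ,  0.00070543,
       -0.0011554 , -0.00061808]), 'joint_efforts': array([ 2.54803068e-03, -9.27394295e+01,  1.98089294e+00, -3.70061696e+01,
        1.80620898e-02,  6.38899306e-03,  4.76153457e-05]), 'position': array([0.15021555, 0.60641558, 0.23088207]), 'tool_rot': array([-3.14074241e+00,  4.24987678e-05,  2.89880839e+00]), 'force': array([-0.60730947,  0.55299411,  0.71440116]), 'moment': array([0.00050088, 0.03435799, 0.0355629 ]), 'grip_width': 0.08525868914078336}
```

View pics/scene0.png

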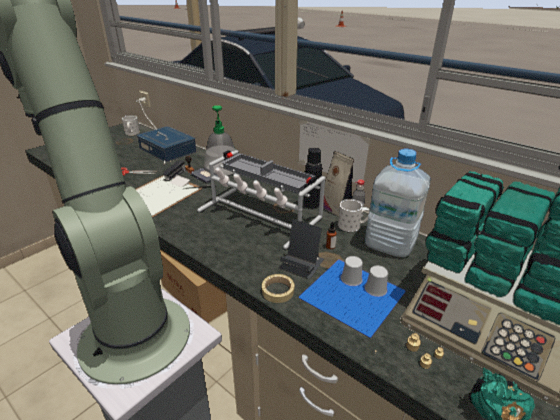

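View pics/top0.png

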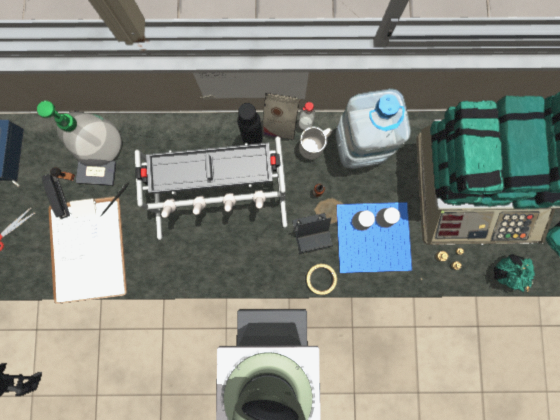

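View pics/wrist0.png

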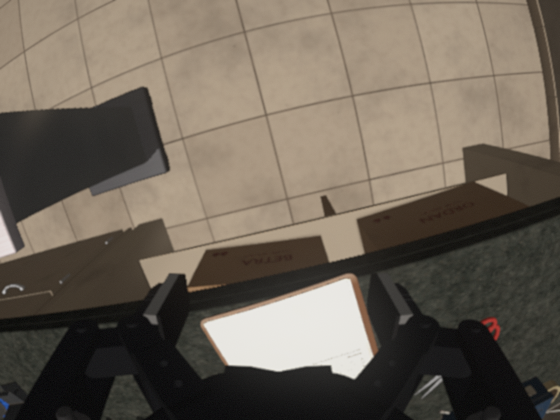

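The top view shows two cups on the mat at about (366,219) and (391,216), the rack at around (210,180) with the tray on its back rails, and the parcel rest at (313,235). Next I'll measure these.

```bash
python3 - <<'E'
from h import *
np.set_printoptions(precision=4,suppress=True)
for n in('top','scene'):
    im,d=bot.grab_frame(n); P=cloud(n,d)
    for t in('cup_1','tray','rack','mat','dropper_bottle'):
        for r in bot.trace(n,t)[:5]:
            if r['score']<.3: continue
            m=r['region']&(d>0); q=P[m]
            print(n,t,round(r['score'],2),r['box'],'med',np.median(q,0),'lo',np.percentile(q,2,0),'hi',np.percentile(q,98,0))
    for t in('cup_1','cup_1_in','peg_1_tip','tray_handle','stop','stow','home','tray','rack'):
        for r in bot.tip_of(n,t)[:5]:
            v,u=r['centre']; vi,ui=int(round(v)),int(round(u))
            print(n,t,round(r['score'],2),(round(u,1),round(v,1)),world(n,u,v,d[vi,ui]))
im,d=bot.grab_frame('top')
cv2.imwrite('pics/topz.png',cv2.resize(im[120:310,120:430,::-1],(775,475),interpolation=cv2.INTER_CUBIC))
E
```

```text
top cup_1 0.84 [376.4, 208.5, 403.2, 227.8] med [ 0.5521 -0.3731  0.069 ] lo [ 0.5285 -0.4021  0.0073] hi [ 0.5772 -0.3543  0.0758]
top cup_1 0.73 [352.5, 213.6, 373.3, 232.1] med [ 0.547  -0.2964  0.0684] lo [ 0.5207 -0.3358  0.0034] hi [ 0.5758 -0.2746  0.0749]
top tray 0.72 [146.2, 140.5, 270.7, 194.6] med [0.6875 0.1616 0.1557] lo [ 0.6243 -0.0075  0.149 ] hi [0.7494 0.3304 0.1956]
top rack 0.98 [134.4, 135.9, 288.2, 240.4] med [0.6069 0.1781 0.1455] lo [ 0.5288 -0.0541  0.0006] hi [0.7601 0.3661 0.1971]
top mat 0.95 [337.2, 200.7, 412.7, 270.8] med [ 0.4771 -0.3419  0.0035] lo [ 0.3877 -0.4539 -0.0017] hi [ 0.6025 -0.2308  0.0091]
top mat 0.42 [162.2, 199.7, 173.0, 218.1] med [0.575  0.278  0.1498] lo [0.5463 0.269  0.1229] hi [0.6014 0.299  0.1906]
top dropper_bottle 0.62 [311.1, 186.0, 323.4, 196.2] med [ 0.6391 -0.1604  0.062 ] lo [ 0.6286 -0.1785  0.008 ] hi [ 0.6593 -0.1476  0.1023]
top cup_1 0.86 (381.8, 217.2) [ 0.5539 -0.3579  0.0564]
top cup_1 0.65 (367.7, 221.5) [ 0.5392 -0.31    0.0717]
top peg_1_tip 0.44 (257.8, 208.5) [0.5662 0.0211 0.1843]
top peg_1_tip 0.35 (383.7
[... 1227 characters left out ...]
cene cup_1_in 0.22 (375.7, 287.8) [ 0.5295 -0.3951  0.0288]
scene peg_1_tip 0.71 (272.7, 187.6) [0.8252 0.255  0.0031]
scene peg_1_tip 0.42 (375.9, 291.8) [ 0.5266 -0.399   0.0178]
scene peg_1_tip 0.17 (233.4, 177.0) [0.5486 0.1956 0.1803]
scene tray_handle 0.69 (235.3, 174.1) [0.6194 0.2618 0.1433]
scene tray_handle 0.68 (274.9, 188.1) [ 0.8358  0.2517 -0.0025]
scene tray_handle 0.66 (266.4, 162.5) [0.7306 0.2034 0.17  ]
scene stop 0.95 (258.7, 215.9) [0.6116 0.1385 0.0109]
scene home 0.67 (245.4, 225.4) [ 0.5461  0.1449 -0.0015]
scene home 0.5 (272.1, 187.1) [ 0.835   0.2671 -0.0028]
scene tray 0.66 (263.4, 172.7) [0.6555 0.1506 0.1716]
scene rack 0.92 (252.0, 217.5) [0.5966 0.1594 0.0023]
```

View pics/topz.png

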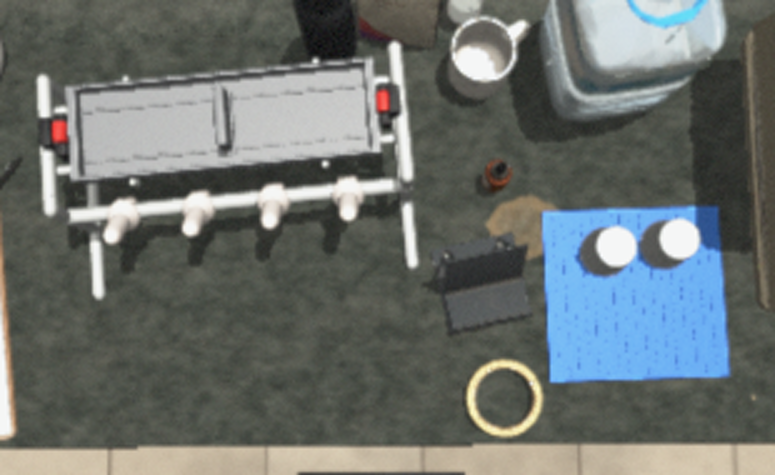

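```bash
python3 - <<'E'
from h import *
np.set_printoptions(precision=4,suppress=True)
im,d=bot.grab_frame('top'); P=cloud('top',d)
v,u=np.mgrid[0:420,0:560]
box=(u>130)&(u<292)&(v>132)&(v<242)&(d>0)
Q=P[box]; col=im[box].astype(int)
gx=np.histogram(Q[:,2],bins=np.arange(-.01,.21,.01)); print(gx[0])
# tray walls/floor
m=(np.abs(Q[:,2]-.154)<.006)
t=Q[m]; 
# restrict to the trays blob
M=np.zeros((420,560),np.uint8); idx=np.argwhere(box)[m]; M[idx[:,0],idx[:,1]]=1
M=cv2.morphologyEx(M,cv2.MORPH_OPEN,np.ones((5,5)))
n,l,s,c=cv2.connectedComponentsWithStats(M); k=1+np.argmax(s[1:,4]); pts=P[l==k][:,:2].astype(np.float32)
print('floor rect',s[k],cv2.minAreaRect(pts*1000), cv2.boxPoints(cv2.minAreaRect(pts*1000)))
# model fit: rack pose (x,y,yaw) by min dist of bar & frames
def res(p,pts):
    c,s=np.cos(p[2]),np.sin(p[2]); dx=pts[:,0]-p[0]; dy=pts[:,1]-p[1]
    return c*dx+s*dy, -s*dx+c*dy
# peg bar: z .115-.127
m=(Q[:,2]>.112)&(Q[:,2]<.13); b=Q[m]
x0=0.615;y0=.157;yaw=.097
from scipy.optimize import least_squares
def f(p):
    X,Y=res(p,b); k=np.abs(res((x0,y0,yaw),b)[0])<.012
    return X[k]*1000
for it in range(3):
    r=least_squares(lambda q:f((q[0],y0,q[1])),[x0,yaw],loss='soft_l1'); x0,yaw=r.x
    print('bar',x0,yaw,len(f((x0,y0,yaw))),np.std(f((x0,y0,yaw))))
# ends: foot runners etc: z 0.008-.02, front
X,Y=res((x0,y0,yaw),Q)
k=(Q[:,2]>.008)&(Q[:,2]<.022)&(X<-.03); print('runners',np.median(Y[k&(Y>0)]),np.median(Y[k&(Y<0)]),X[k].min())
k=(Q[:,2]>.165)&(Q[:,2]<.185)&(np.abs(Y)>.17); print('frames top',np.median(Y[k&(Y>0)]),np.median(Y[k&(Y<0)]))
k=(Q[:,2]>.18)&(X<-.01)
for a in range(4):
    kk=k&(np.abs(Y-(-.132+.088*a))<.02); print('peg',a+1,kk.sum(),np.median(X[kk]),np.median(Y[kk]),Q[kk][:,2].max())
k=(Q[:,2]>.165)&(X>.03)&(X<.14)&(np.abs(Y)<.19)
k2=k&(np.abs(Y)<.05)&(np.abs(X-.085)<.035);print('handle',k2.sum(),np.median(X[k2]),np.median(Y[k2]),np.percentile(Q[k2][:,2],95), np.percentile(X[k2],[2,98]),np.percentile(Y[k2],[2,98]))
print(np.percentile(X[k],[1,99]),np.percentile(Y[k],[1,99]))
# cups: top faces
for cu,cv_ in ((366,219),(391,216)):
    k=(np.hypot(u-cu,v-cv_)<18)&(P[...,2]>.064)&(P[...,2]<.08); pp=P[k][:,:2].astype(np.float32)*1000
    print('cup',k.sum(),cv2.minEnclosingCircle(pp),pp.mean(0),np.median(P[k][:,2]))
E
```

```text
[3809 5920  326   40   43   48   36   20   32   24   28   20  156  461
  138  297 3826  394 1290  276  269]
floor rect [ 152  153   56   37 1768] ((680.6563110351562, 250.08358764648438), (99.32505798339844, 156.60064697265625), 5.362081050872803) [[623.894  323.4003]
 [638.5283 167.485 ]
 [737.4186 176.7668]
 [722.7844 332.6822]]
bar 0.6066332416818784 0.09434465215842068 463 5.223881293869484
bar 0.602146375070906 0.09329979623334322 527 5.28166025088135
bar 0.6004504142338877 0.09037519253156719 516 4.99066682657971
runners 0.19613223331949964 -0.20523408593952788 -0.12835505265071398
frames top 0.1936301142030942 -0.20063928063648823
peg 1 41 -0.036140291411693636 -0.13644820431061297 0.19380270252938692
peg 2 41 -0.035320633402470936 -0.0477651784103453 0.19250928583612792
peg 3 40 -0.03772020676888463 0.03978089498506969 0.1934103461847847
peg 4 41 -0.03726784045203384 0.1263481325392555 0.19319565302762465
handle 152 0.08196384647577276 -0.00557659812476958 0.20178072798681623 [0.0507 0.1175] [-0.0097  0.002 ]
[0.0303 0.1396] [-0.1882  0.1872]
cup 220 ((550.6256713867188, -320.4008483886719), 40.79710388183594) [ 548.3882 -305.179 ] 0.07073445587562788
cup 219 ((553.0352783203125, -368.963623046875), 39.40507888793945) [ 557.0683 -381.5389] 0.07115871688898112
```

```bash
cat >> h.py <<'E'
np.set_printoptions(precision=4,suppress=True)
def goal(p,yaw,tilt=0.0,extra=None):
    """tool-down pose: tool y along rack-y for yaw=rack yaw; tilt: tool z leans forward(+rack x)"""
    Rz=R.from_euler('z',yaw).as_matrix()
    z=Rz@np.array([np.sin(tilt),0,-np.cos(tilt)]); y=Rz@np.array([0,1.,0]); x=np.cross(y,z)
    return np.array(p,float),np.stack([x,y,z],1)
def plan(p,Rt):
    s=bot.observe(); Rc=R.from_euler('xyz',s['tool_rot']).as_matrix(); d=np.asarray(p)-s['position']
    print('pos',s['position'],'rv(tool)',R.from_matrix(Rc.T@Rt).as_rotvec(),'d in cur tool mm',Rc.T@d*1000,'d in goal tool mm',Rt.T@d*1000,'grip',s['grip_width'],'F',s['force'],'t',s['clock'])
E
python3 - <<'E'
from h import *
plan(*goal([.66,.16,.33],.0904))
E
```

```text
pos [0.1503 0.6067 0.2313] rv(tool) [-0.      0.     -0.3332] d in cur tool mm [-602.1558 -310.9849  -98.6862] d in goal tool mm [-467.3002 -490.8466  -98.703 ] grip 0.08573138121068635 F [ 0.9141 -0.2218  0.4679] t 1.75
```

```bash
python3 -m inch '[{"dz":-35,"rz":-0.13},{"dz":-35,"rz":-0.13},{"dz":-30,"rz":-0.07}]'
```

```text
schema error: expected keys dx, dy, dz, rx, ry, rz, hand
```

```bash
python3 -m inch '[{"dx":0,"dy":0,"dz":-35,"rx":0,"ry":0,"rz":-0.13,"hand":-1},{"dx":0,"dy":0,"dz":-35,"rx":0,"ry":0,"rz":-0.13,"hand":-1},{"dx":0,"dy":0,"dz":-30,"rx":0,"ry":0,"rz":-0.07,"hand":-1}]' && python3 -m inch '[{"dx":-31,"dy":-33,"dz":0,"rx":0,"ry":0,"rz":0,"hand":-1},{"dx":-31,"dy":-33,"dz":0,"rx":0,"ry":0,"rz":0,"hand":-1},{"dx":-31,"dy":-33,"dz":0,"rx":0,"ry":0,"rz":0,"hand":-1},{"dx":-31,"dy":-33,"dz":0,"rx":0,"ry":0,"rz":0,"hand":-1},{"dx":-31,"dy":-33,"dz":0,"rx":0,"ry":0,"rz":0,"hand":-1}]'
python3 - <<'E'
from h import *
plan(*goal([.66,.16,.33],.0904))
E
```

```text
clock: 2.05
position: [0.1504, 0.6067, 0.3331]
tool_rot: [3.141, 0.0, -3.049]
force: [-0.5, -0.3, 0.9]
grip_width: 0.0855
clock: 2.55
position: [0.3202, 0.4543, 0.3315]
tool_rot: [3.141, 0.0, -3.054]
force: [0.4, 0.9, -0.1]
grip_width: 0.085
pos [0.3202 0.4543 0.3315] rv(tool) [ 0.0002  0.0002 -0.0032] d in cur tool mm [-312.8828 -322.8156    1.4464] d in goal tool mm [-311.8454 -323.8177    1.4734] grip 0.08502871053969267 F [ 0.4459  0.947  -0.1025] t 2.55
```

```bash
python3 -m inch '[{"dx":-31,"dy":-32,"dz":0,"rx":0,"ry":0,"rz":0,"hand":-1},{"dx":-31,"dy":-32,"dz":0,"rx":0,"ry":0,"rz":0,"hand":-1},{"dx":-31,"dy":-32,"dz":0,"rx":0,"ry":0,"rz":0,"hand":-1},{"dx":-31,"dy":-32,"dz":0,"rx":0,"ry":0,"rz":0,"hand":-1},{"dx":-31,"dy":-32,"dz":0,"rx":0,"ry":0,"rz":0,"hand":-1},{"dx":-31,"dy":-32,"dz":0,"rx":0,"ry":0,"rz":0,"hand":-1},{"dx":-31,"dy":-32,"dz":0,"rx":0,"ry":0,"rz":0,"hand":-1},{"dx":-31,"dy":-32,"dz":0,"rx":0,"ry":0,"rz":0,"hand":-1},{"dx":-31,"dy":-32,"dz":0,"rx":0,"ry":0,"rz":0,"hand":-1},{"dx":-31,"dy":-32,"dz":0,"rx":0,"ry":0,"rz":0,"hand":-1}]'
python3 -m inch '[{"dx":0,"dy":0,"dz":0,"rx":0,"ry":0,"rz":0,"hand":-1}]'
python3 - <<'E'
from h import *
im,d=save('wrist','w1.png')
for t in('tray_handle','peg_1_tip','stow','home'):
    for r in bot.tip_of('wrist',t)[:5]:
        v,u=r['centre']; print(t,round(r['score'],2),(round(u,1),round(v,1)),world('wrist',u,v,d[int(v),int(u)]))
E
```

```text
clock: 3.55
position: [0.6569, 0.1626, 0.3314]
tool_rot: [3.141, 0.0, -3.054]
force: [0.6, 1.2, 1.1]
grip_width: 0.0859
clock: 3.65
position: [0.6589, 0.1582, 0.3304]
tool_rot: [-3.139, 0.0, -3.061]
force: [0.1, -0.1, 0.1]
grip_width: 0.0857
tray_handle 0.61 (277.3, 227.4) [0.6771 0.1633 0.197 ]
peg_1_tip 0.88 (132.0, 95.1) [0.5639 0.0209 0.1887]
```

View pics/w1.png

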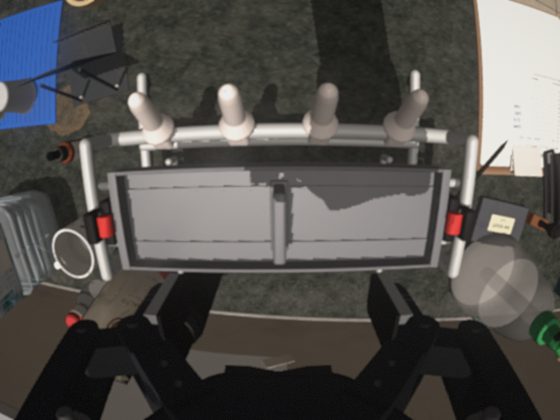

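The wrist view shows the tray with its handle along column ~279, rows 181 to 265. The rollers are at (103,227) and (455,223), and the four pegs run along the top. Next I'll fit the poses from its depth.

```bash
cat > fit.py <<'E'
from h import *
from scipy.optimize import least_squares
c=bot.get_calibration('wrist'); im,d=bot.grab_frame('wrist'); P=cloud('wrist',d,c)
v,u=np.mgrid[0:420,0:560]
ok=(d>0)&(v<275)
def loc(p,Q):
    co,s=np.cos(p[2]),np.sin(p[2]); dx=Q[...,0]-p[0]; dy=Q[...,1]-p[1]
    return co*dx+s*dy, -s*dx+co*dy
p=np.array([.600,.1525,.0904])
# peg cylinders + bar: distance residuals
def segdist(X,A,B):
    ab=B-A; t=np.clip(((X-A)@ab)/(ab@ab),0,1); return np.linalg.norm(X-(A+t[:,None]*ab),axis=1)
def resid(p,Q):
    x,y=loc(p,Q); L=np.stack([x,y,Q[:,2]-p[3]],1); D=[]
    D.append(segdist(L,np.array([0,-.19,.115]),np.array([0,.19,.115]))-.0085)
    for a in range(4):
        yy=-.132+.088*a; ax=np.array([-.5,0,.866025]); A=np.array([0,yy,.115])
        D.append(segdist(L,A,A+ax*.0745)-.0105)
    D=np.array(D); i=np.abs(D).argmin(0); return D[i,np.arange(D.shape[1])]
p=np.r_[p,0]
Q=P[ok]
for it in range(6):
    x,y=loc(p,Q); k=(np.abs(resid(p,Q))<(.012 if it<2 else .006))&(np.abs(y)<.19)&(Q[:,2]>.1)&(x<.02)
    r=least_squares(resid,p,args=(Q[k],),loss='soft_l1',f_scale=.001); p=r.x
print('rack x,y,yaw,dz',p,k.sum(),np.abs(r.fun).mean())
x,y=loc(p,Q)
k=(Q[:,2]>.18)&(np.abs(y)<.06)&(x>.04)&(x<.135)
if k.sum()>20:
    print('handle loc x',np.percentile(x[k],[2,50,98]),'y',np.percentile(y[k],[2,50,98]),'z',np.median(Q[k][:,2]), 'rect',cv2.minAreaRect((Q[k][:,:2]*1000).astype(np.float32)))
    print('handle world',np.median(Q[k],0))
E
python3 fit.py
```

```text
rack x,y,yaw,dz [0.5986 0.1514 0.0902 0.0004] 8277 0.001216007905069483
handle loc x [0.0452 0.0771 0.1161] y [-0.037  -0.0003  0.0521] z 0.19813641742053967 rect ((678.98486328125, 166.296630859375), (73.92422485351562, 98.96466064453125), 5.1728739738464355)
handle world [0.6755 0.1583 0.1981]
```

```bash
cat >> h.py <<'E'
RX,RY,RYAW=.5986,.1514,.0902
def rk(x,y,z): 
    c,s=np.cos(RYAW),np.sin(RYAW); return [RX+c*x-s*y,RY+s*x+c*y,z]
E
python3 - <<'E'
from h import *
plan(*goal(rk(.085,0,.163),RYAW))
E
```

```text
pos [0.6551 0.1652 0.3316] rv(tool) [ 0.0005  0.0002 -0.0013] d in cur tool mm [-27.4456  -8.7263 168.6025] d in goal tool mm [-27.4602  -8.6716 168.6029] grip 0.08579193601422855 F [-0.2937  0.7182  0.69  ] t 3.95
```

```bash
for i in 1 2 3; do python3 -m inch '[{"dx":0,"dy":0,"dz":0,"rx":0,"ry":0,"rz":0,"hand":-1}]' | sed -n 1,3p; done; python3 -c "
from h import *
print(bot.observe()['position'],bot.observe()['qpos'],bot.get_calibration('wrist')['origin'])"; python3 fit.py;  python3 -c "
from h import *
print(bot.observe()['position'],bot.observe()['qd'],bot.get_calibration('wrist')['origin'])"
```

```text
clock: 4.05
position: [0.6553, 0.1649, 0.3316]
tool_rot: [3.141, 0.0, -3.053]
clock: 4.15
position: [0.6555, 0.1645, 0.3316]
tool_rot: [3.141, 0.0, -3.054]
clock: 4.25
position: [0.6556, 0.1643, 0.3314]
tool_rot: [3.142, 0.0, -3.054]
[0.6556 0.1643 0.3314] [-0.402   0.5356  0.1141  1.3247 -0.0606  1.2845  1.3717] [0.5763 0.1561 0.4744]
rack x,y,yaw,dz [0.5986 0.1514 0.0903 0.0004] 8292 0.0012135078415963332
handle loc x [0.0457 0.078  0.1155] y [-0.0375 -0.0001  0.0511] z 0.19807173609715273 rect ((679.3436279296875, 165.20126342773438), (72.85052490234375, 98.77481079101562), 5.100756645202637)
handle world [0.6763 0.1584 0.1981]
[0.6556 0.1642 0.3314] [ 0.0014  0.002   0.001  -0.0001  0.0023 -0.0005  0.0001] [0.5764 0.1561 0.4743]
```

```bash
python3 -m inch '[{"dx":-14,"dy":-2.5,"dz":25,"rx":0,"ry":0,"rz":0,"hand":-1},{"dx":-14,"dy":-2.5,"dz":25,"rx":0,"ry":0,"rz":0,"hand":-1},{"dx":0,"dy":-2.5,"dz":25,"rx":0,"ry":0,"rz":0,"hand":-1},{"dx":0,"dy":0,"dz":15,"rx":0,"ry":0,"rz":0,"hand":-1},{"dx":0,"dy":0,"dz":0,"rx":0,"ry":0,"rz":0,"hand":-1},{"dx":0,"dy":0,"dz":0,"rx":0,"ry":0,"rz":0,"hand":-1},{"dx":0,"dy":0,"dz":0,"rx":0,"ry":0,"rz":0,"hand":-1}]'
python3 - <<'E'
from h import *
save('wrist','w2.png')
plan(*goal(rk(.085,0,.163),RYAW))
E
```

```text
clock: 5.0
position: [0.6848, 0.1592, 0.2429]
tool_rot: [3.141, 0.002, -3.054]
force: [0.8, 1.0, 0.3]
grip_width: 0.0853
pos [0.6847 0.1592 0.2428] rv(tool) [ 0.0005  0.002  -0.0029] d in cur tool mm [ 1.622  -0.0858 79.8308] d in goal tool mm [ 1.4648 -0.0433 79.8339] grip 0.08523296426679049 F [ 0.8765 -0.5509  0.6062] t 5.05
```

View pics/w2.png

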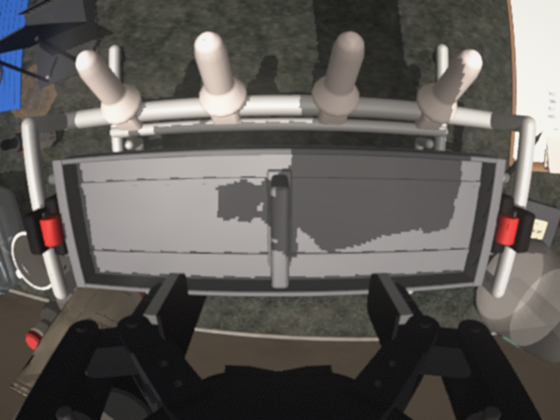

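The handle (col ~280) is centred between the fingers. I'll descend and grip it.

```bash
python3 -m inch '[{"dx":0,"dy":0,"dz":20,"rx":0,"ry":0,"rz":0,"hand":-1},{"dx":0,"dy":0,"dz":20,"rx":0,"ry":0,"rz":0,"hand":-1},{"dx":0,"dy":0,"dz":20,"rx":0,"ry":0,"rz":0,"hand":-1},{"dx":0,"dy":0,"dz":15,"rx":0,"ry":0,"rz":0,"hand":-1},{"dx":0,"dy":0,"dz":0,"rx":0,"ry":0,"rz":0,"hand":-1},{"dx":0,"dy":0,"dz":0,"rx":0,"ry":0,"rz":0,"hand":-1},{"dx":0,"dy":0,"dz":0,"rx":0,"ry":0,"rz":0,"hand":-1}]'
python3 -m inch '[{"dx":0,"dy":0,"dz":0,"rx":0,"ry":0,"rz":0,"hand":1},{"dx":0,"dy":0,"dz":0,"rx":0,"ry":0,"rz":0,"hand":1},{"dx":0,"dy":0,"dz":0,"rx":0,"ry":0,"rz":0,"hand":1},{"dx":0,"dy":0,"dz":0,"rx":0,"ry":0,"rz":0,"hand":1},{"dx":0,"dy":0,"dz":0,"rx":0,"ry":0,"rz":0,"hand":1},{"dx":0,"dy":0,"dz":0,"rx":0,"ry":0,"rz":0,"hand":1},{"dx":0,"dy":0,"dz":0,"rx":0,"ry":0,"rz":0,"hand":1},{"dx":0,"dy":0,"dz":0,"rx":0,"ry":0,"rz":0,"hand":1},{"dx":0,"dy":0,"dz":0,"rx":0,"ry":0,"rz":0,"hand":1},{"dx":0,"dy":0,"dz":0,"rx":0,"ry":0,"rz":0,"hand":1}]' 70
```

```text
clock: 5.75
position: [0.6849, 0.1591, 0.1676]
tool_rot: [3.141, 0.002, -3.054]
force: [-0.1, 0.9, 1.3]
grip_width: 0.0856
clock: 6.75
position: [0.6844, 0.1591, 0.1665]
tool_rot: [3.141, 0.0, -3.054]
force: [-0.5, 1.3, 5.5]
grip_width: 0.0111
```

Gripped at about 11 mm. Next, straight up.

```bash
python3 -m inch '[{"dx":0,"dy":0,"dz":-3,"rx":0,"ry":0,"rz":0,"hand":1},{"dx":0,"dy":0,"dz":-3,"rx":0,"ry":0,"rz":0,"hand":1},{"dx":0,"dy":0,"dz":-4,"rx":0,"ry":0,"rz":0,"hand":1},{"dx":0,"dy":0,"dz":-5,"rx":0,"ry":0,"rz":0,"hand":1},{"dx":0,"dy":0,"dz":-5,"rx":0,"ry":0,"rz":0,"hand":1},{"dx":0,"dy":0,"dz":-5,"rx":0,"ry":0,"rz":0,"hand":1},{"dx":0,"dy":0,"dz":-5,"rx":0,"ry":0,"rz":0,"hand":1},{"dx":0,"dy":0,"dz":-5,"rx":0,"ry":0,"rz":0,"hand":1},{"dx":0,"dy":0,"dz":-5,"rx":0,"ry":0,"rz":0,"hand":1},{"dx":0,"dy":0,"dz":0,"rx":0,"ry":0,"rz":0,"hand":1}]' 
python3 - <<'E'
from h import *
save('scene','s2.png'); save('wrist','w3.png')
plan(*goal(rk(.085,0,.260),RYAW))
E
```

```text
clock: 7.75
position: [0.6846, 0.159, 0.2072]
tool_rot: [3.141, 0.001, -3.055]
force: [0.0, -0.1, -1.6]
grip_width: 0.0109
pos [0.6843 0.1589 0.2063] rv(tool) [ 0.      0.     -0.0031] d in cur tool mm [  1.0015   0.2027 -53.6998] d in goal tool mm [  1.0029   0.2054 -53.6998] grip 0.010652096691693763 F [-0.5493 -0.0883 -3.2704] t 7.85
```

View pics/w3.png

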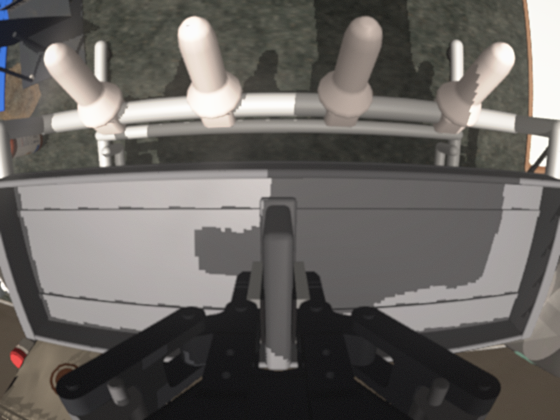

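View pics/s2.png

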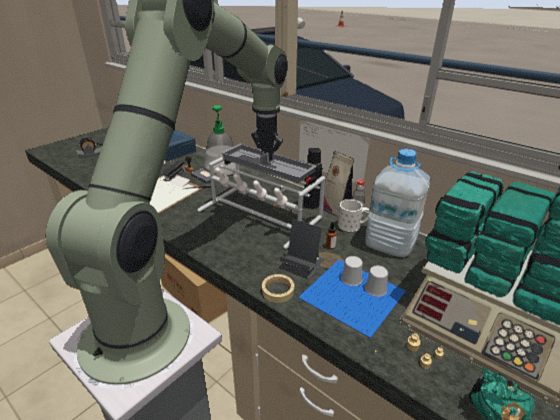

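The tray is out of the catches and in the hand, with about 3 N of weight showing. I'll raise it and carry it forward over the pegs.

```bash
python3 -m inch '[{"dx":0,"dy":0,"dz":-15,"rx":0,"ry":0,"rz":0,"hand":1},{"dx":0,"dy":0,"dz":-20,"rx":0,"ry":0,"rz":0,"hand":1},{"dx":0,"dy":0,"dz":-15,"rx":0,"ry":0,"rz":0,"hand":1},{"dx":0,"dy":0,"dz":0,"rx":0,"ry":0,"rz":0,"hand":1}]' 
python3 -m inch '[{"dx":10,"dy":0,"dz":0,"rx":0,"ry":0,"rz":0,"hand":1},{"dx":20,"dy":0,"dz":0,"rx":0,"ry":0,"rz":0,"hand":1},{"dx":25,"dy":0,"dz":0,"rx":0,"ry":0,"rz":0,"hand":1},{"dx":25,"dy":0,"dz":0,"rx":0,"ry":0,"rz":0,"hand":1},{"dx":25,"dy":0,"dz":0,"rx":0,"ry":0,"rz":0,"hand":1},{"dx":25,"dy":0,"dz":0,"rx":0,"ry":0,"rz":0,"hand":1},{"dx":25,"dy":0,"dz":0,"rx":0,"ry":0,"rz":0,"hand":1},{"dx":25,"dy":0,"dz":0,"rx":0,"ry":0,"rz":0,"hand":1},{"dx":25,"dy":0,"dz":0,"rx":0,"ry":0,"rz":0,"hand":1},{"dx":15,"dy":0,"dz":0,"rx":0,"ry":0,"rz":0,"hand":1}]' 
python3 -m inch '[{"dx":0,"dy":0,"dz":0,"rx":0,"ry":0,"rz":0,"hand":1},{"dx":0,"dy":0,"dz":0,"rx":0,"ry":0,"rz":0,"hand":1},{"dx":0,"dy":0,"dz":0,"rx":0,"ry":0,"rz":0,"hand":1}]' 
python3 - <<'E'
from h import *
save('scene','s3.png'); save('wrist','w4.png')
plan(*goal(rk(-.133,0,.017),RYAW))
E
```

```text
clock: 8.25
position: [0.6853, 0.1591, 0.2592]
tool_rot: [3.141, 0.004, -3.055]
force: [0.5, 0.1, -2.4]
grip_width: 0.0109
clock: 9.25
position: [0.4633, 0.1395, 0.256]
tool_rot: [-3.141, -0.001, -3.054]
force: [-0.2, -1.2, -2.3]
grip_width: 0.011
clock: 9.55
position: [0.4657, 0.1398, 0.2562]
tool_rot: [-3.142, 0.0, -3.055]
force: [0.2, -0.0, -2.9]
grip_width: 0.0111
pos [0.4655 0.1398 0.2561] rv(tool) [-0.0002 -0.0002 -0.0033] d in cur tool mm [ -0.609   -0.3396 239.0682] d in goal tool mm [ -0.5611  -0.3893 239.0682] grip 0.010838321844405896 F [ 0.2173  0.143  -2.3946] t 9.65
```

View pics/s3.png

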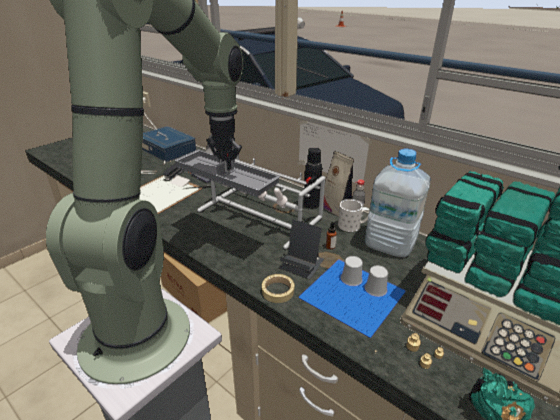

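View pics/w4.png

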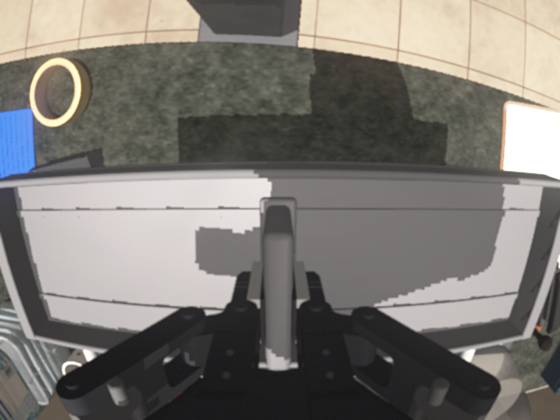

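```bash
python3 -m inch '[{"dx":0,"dy":0,"dz":15,"rx":0,"ry":0,"rz":0,"hand":1},{"dx":0,"dy":0,"dz":25,"rx":0,"ry":0,"rz":0,"hand":1},{"dx":0,"dy":0,"dz":30,"rx":0,"ry":0,"rz":0,"hand":1},{"dx":0,"dy":0,"dz":30,"rx":0,"ry":0,"rz":0,"hand":1},{"dx":0,"dy":0,"dz":30,"rx":0,"ry":0,"rz":0,"hand":1},{"dx":0,"dy":0,"dz":30,"rx":0,"ry":0,"rz":0,"hand":1},{"dx":0,"dy":0,"dz":30,"rx":0,"ry":0,"rz":0,"hand":1},{"dx":0,"dy":0,"dz":20,"rx":0,"ry":0,"rz":0,"hand":1},{"dx":0,"dy":0,"dz":10,"rx":0,"ry":0,"rz":0,"hand":1},{"dx":0,"dy":0,"dz":5,"rx":0,"ry":0,"rz":0,"hand":1}]' 
python3 -m inch '[{"dx":0,"dy":0,"dz":0,"rx":0,"ry":0,"rz":0,"hand":1},{"dx":0,"dy":0,"dz":0,"rx":0,"ry":0,"rz":0,"hand":1},{"dx":0,"dy":0,"dz":5,"rx":0,"ry":0,"rz":0,"hand":1},{"dx":0,"dy":0,"dz":3,"rx":0,"ry":0,"rz":0,"hand":1},{"dx":0,"dy":0,"dz":2,"rx":0,"ry":0,"rz":0,"hand":1},{"dx":0,"dy":0,"dz":0,"rx":0,"ry":0,"rz":0,"hand":1}]'
```

```text
clock: 10.65
position: [0.4651, 0.1397, 0.0305]
tool_rot: [-3.141, -0.001, -3.055]
force: [-0.0, 0.6, -2.1]
grip_width: 0.0112
clock: 11.25
position: [0.465, 0.1397, 0.0211]
tool_rot: [-3.141, -0.0, -3.054]
force: [-0.7, 0.4, -1.6]
grip_width: 0.0111
```

```bash
python3 -m inch '[{"dx":0,"dy":0,"dz":2,"rx":0,"ry":0,"rz":0,"hand":1},{"dx":0,"dy":0,"dz":1.5,"rx":0,"ry":0,"rz":0,"hand":1},{"dx":0,"dy":0,"dz":1.5,"rx":0,"ry":0,"rz":0,"hand":1},{"dx":0,"dy":0,"dz":0,"rx":0,"ry":0,"rz":0,"hand":1}]'
```

```text
clock: 11.65
position: [0.4651, 0.1398, 0.0164]
tool_rot: [3.142, 0.0, -3.054]
force: [-1.8, -0.7, 5.0]
grip_width: 0.0108
```

Down: the force reads +5 N. I'll release, rise, and look.

```bash
python3 -m inch '[{"dx":0,"dy":0,"dz":0,"rx":0,"ry":0,"rz":0,"hand":-1},{"dx":0,"dy":0,"dz":0,"rx":0,"ry":0,"rz":0,"hand":-1},{"dx":0,"dy":0,"dz":0,"rx":0,"ry":0,"rz":0,"hand":-1},{"dx":0,"dy":0,"dz":0,"rx":0,"ry":0,"rz":0,"hand":-1},{"dx":0,"dy":0,"dz":0,"rx":0,"ry":0,"rz":0,"hand":-1},{"dx":0,"dy":0,"dz":0,"rx":0,"ry":0,"rz":0,"hand":-1},{"dx":0,"dy":0,"dz":-15,"rx":0,"ry":0,"rz":0,"hand":-1},{"dx":0,"dy":0,"dz":-30,"rx":0,"ry":0,"rz":0,"hand":-1},{"dx":0,"dy":0,"dz":-30,"rx":0,"ry":0,"rz":0,"hand":-1},{"dx":0,"dy":0,"dz":-20,"rx":0,"ry":0,"rz":0,"hand":-1}]'
python3 -m inch '[{"dx":20,"dy":0,"dz":0,"rx":0,"ry":0,"rz":0,"hand":-1},{"dx":30,"dy":0,"dz":0,"rx":0,"ry":0,"rz":0,"hand":-1},{"dx":30,"dy":0,"dz":0,"rx":0,"ry":0,"rz":0,"hand":-1},{"dx":20,"dy":0,"dz":0,"rx":0,"ry":0,"rz":0,"hand":-1},{"dx":0,"dy":0,"dz":0,"rx":0,"ry":0,"rz":0,"hand":-1},{"dx":0,"dy":0,"dz":0,"rx":0,"ry":0,"rz":0,"hand":-1}]'
python3 - <<'E'
from h import *
save('scene','s4.png'); save('wrist','w5.png')
plan(*goal(rk(-.22,0,.02),RYAW))
E
```

```text
clock: 12.65
position: [0.4654, 0.1399, 0.1131]
tool_rot: [3.141, 0.001, -3.055]
force: [0.2, 0.2, 0.1]
grip_width: 0.0854
clock: 13.25
position: [0.3659, 0.1313, 0.1115]
tool_rot: [3.141, 0.001, -3.054]
force: [0.6, 0.5, -0.5]
grip_width: 0.0859
pos [0.3664 0.1313 0.1114] rv(tool) [ 0.0002  0.0008 -0.0033] d in cur tool mm [-13.0321  -0.8707  91.4007] d in goal tool mm [-13.1002  -0.8926  91.3908] grip 0.08557024549748357 F [ 0.3416  0.6252 -0.2496] t 13.35
```

View pics/s4.png

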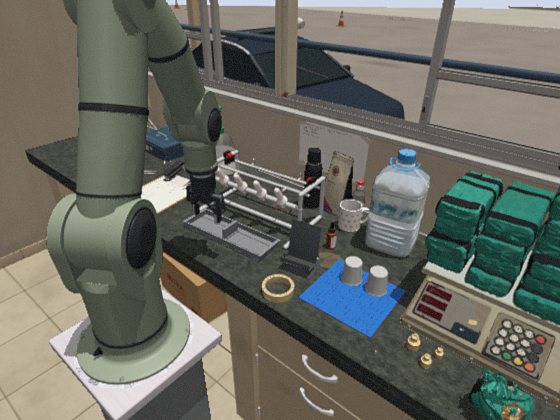

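View pics/w5.png

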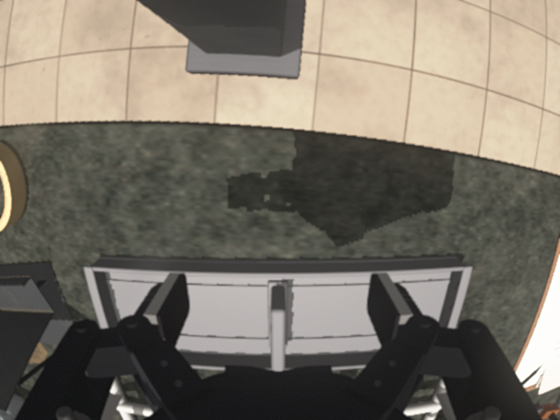

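The tray is flat on the worktop in front of the rack, square to it. I'll lower the open fingers in front of its front wall.

```bash
python3 -m inch '[{"dx":-8,"dy":0,"dz":20,"rx":0,"ry":0,"rz":0,"hand":-1},{"dx":0,"dy":0,"dz":25,"rx":0,"ry":0,"rz":0,"hand":-1},{"dx":0,"dy":0,"dz":25,"rx":0,"ry":0,"rz":0,"hand":-1},{"dx":0,"dy":0,"dz":20,"rx":0,"ry":0,"rz":0,"hand":-1},{"dx":0,"dy":0,"dz":10,"rx":0,"ry":0,"rz":0,"hand":-1},{"dx":0,"dy":0,"dz":5,"rx":0,"ry":0,"rz":0,"hand":-1},{"dx":0,"dy":0,"dz":0,"rx":0,"ry":0,"rz":0,"hand":-1},{"dx":0,"dy":0,"dz":0,"rx":0,"ry":0,"rz":0,"hand":-1}]'
python3 - <<'E'
from h import *
c=bot.get_calibration('wrist');im,d=save('wrist','w6.png')
P=cloud('wrist',d,c); 
plan(*goal(rk(-.109,0,.002),RYAW))
E
```

```text
clock: 14.15
position: [0.3739, 0.1319, 0.0069]
tool_rot: [3.141, 0.001, -3.055]
force: [0.4, -0.2, 0.7]
grip_width: 0.0854
pos [0.3739 0.132  0.007 ] rv(tool) [ 0.0004  0.0011 -0.0031] d in cur tool mm [-116.5058   -0.5112    5.0897] d in goal tool mm [-116.5089   -0.8693    4.9672] grip 0.08511557997422971 F [ 0.5229 -0.8018  0.567 ] t 14.2
```

View pics/w6.png

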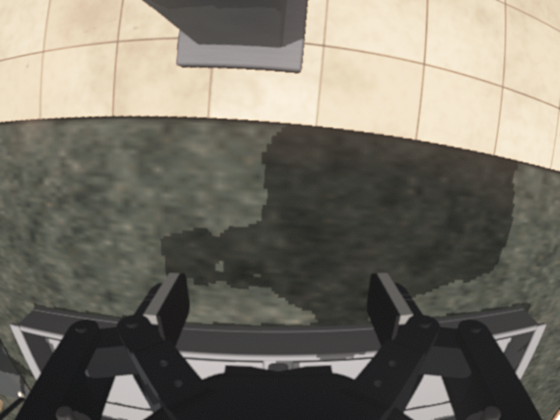

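```bash
python3 -m inch '[{"dx":0,"dy":0,"dz":4,"rx":0,"ry":0,"rz":0,"hand":-1},{"dx":-10,"dy":0,"dz":3,"rx":0,"ry":0,"rz":0,"hand":-1},{"dx":-10,"dy":0,"dz":0,"rx":0,"ry":0,"rz":0,"hand":-1},{"dx":-10,"dy":0,"dz":0,"rx":0,"ry":0,"rz":0,"hand":-1},{"dx":-10,"dy":0,"dz":0,"rx":0,"ry":0,"rz":0,"hand":-1},{"dx":-10,"dy":0,"dz":0,"rx":0,"ry":0,"rz":0,"hand":-1},{"dx":-10,"dy":0,"dz":0,"rx":0,"ry":0,"rz":0,"hand":-1},{"dx":-10,"dy":0,"dz":0,"rx":0,"ry":0,"rz":0,"hand":-1},{"dx":-10,"dy":0,"dz":0,"rx":0,"ry":0,"rz":0,"hand":-1},{"dx":0,"dy":0,"dz":0,"rx":0,"ry":0,"rz":0,"hand":-1}]'
python3 - <<'E'
from h import *
c=bot.get_calibration('wrist');im,d=save('wrist','w7.png');save('scene','s5.png')
plan(*goal(rk(-.109,0,.0),RYAW))
E
```

```text
clock: 15.2
position: [0.4548, 0.1389, -0.0006]
tool_rot: [3.141, 0.002, -3.055]
force: [-0.4, 0.2, -0.1]
grip_width: 0.0854
pos [ 0.4533  0.1387 -0.0007] rv(tool) [ 0.0001  0.0003 -0.0032] d in cur tool mm [-36.8286  -0.3588  -0.7233] d in goal tool mm [-36.827   -0.4769  -0.7349] grip 0.08514290173236033 F [-0.4078  0.4577 -0.4242] t 15.3
```

View pics/w7.png

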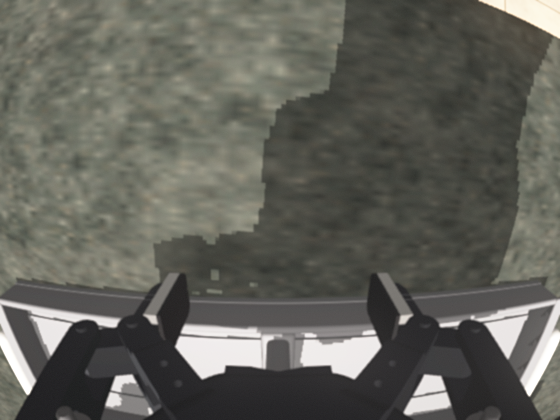

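View pics/s5.png

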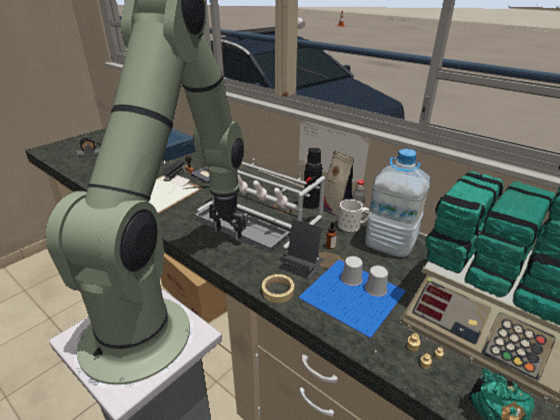

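```bash
python3 -m inch '[{"dx":-5,"dy":0,"dz":0,"rx":0,"ry":0,"rz":0,"hand":-1},{"dx":-5,"dy":0,"dz":0,"rx":0,"ry":0,"rz":0,"hand":-1},{"dx":-5,"dy":0,"dz":0,"rx":0,"ry":0,"rz":0,"hand":-1},{"dx":-5,"dy":0,"dz":0,"rx":0,"ry":0,"rz":0,"hand":-1},{"dx":-5,"dy":0,"dz":0,"rx":0,"ry":0,"rz":0,"hand":-1},{"dx":-2,"dy":0,"dz":0,"rx":0,"ry":0,"rz":0,"hand":-1},{"dx":0,"dy":0,"dz":0,"rx":0,"ry":0,"rz":0,"hand":-1},{"dx":0,"dy":0,"dz":0,"rx":0,"ry":0,"rz":0,"hand":-1}]'
python3 -m inch '[{"dx":-2,"dy":0,"dz":0,"rx":0,"ry":0,"rz":0,"hand":-1},{"dx":-2,"dy":0,"dz":0,"rx":0,"ry":0,"rz":0,"hand":-1},{"dx":0,"dy":0,"dz":0,"rx":0,"ry":0,"rz":0,"hand":-1},{"dx":0,"dy":0,"dz":0,"rx":0,"ry":0,"rz":0,"hand":-1}]'
python3 - <<'E'
from h import *
plan(*goal(rk(-.109,0,.0),RYAW))
im,d=save('top','t6.png');P=cloud('top',d);c=(np.cos(RYAW),np.sin(RYAW))
x=(P[...,0]-RX)*c[0]+(P[...,1]-RY)*c[1]; y=-(P[...,0]-RX)*c[1]+(P[...,1]-RY)*c[0]
for y0 in (-.14,-.09,.09,.14):
    k=(np.abs(y-y0)<.015)&(P[...,2]>.015)&(P[...,2]<.04)&(x<-.05)&(x>-.2); print(y0,k.sum(),np.percentile(x[k],[3,20,50]) if k.sum() else 0)
cv2.imwrite('pics/t6z.png',cv2.resize(im[120:310,120:430,::-1],(775,475),interpolation=cv2.INTER_CUBIC))
E
```

```text
clock: 16.1
position: [0.4802, 0.1411, -0.0007]
tool_rot: [3.142, 0.0, -3.054]
force: [-0.1, -0.3, -0.2]
grip_width: 0.0851
clock: 16.5
position: [0.4842, 0.1415, -0.0007]
tool_rot: [3.142, 0.0, -3.054]
force: [-0.2, -0.4, 0.4]
grip_width: 0.0857
pos [ 0.4842  0.1415 -0.0007] rv(tool) [ 0.0001  0.0004 -0.0031] d in cur tool mm [-5.7845 -0.3975 -0.6815] d in goal tool mm [-5.783  -0.4152 -0.6837] grip 0.08567261953333018 F [-0.2082 -0.4089  0.4162] t 16.5
-0.14 12 [-0.1012 -0.101  -0.0997]
-0.09 16 [-0.1013 -0.1012 -0.0996]
0.09 0 0
0.14 0 0
```

View pics/t6z.png

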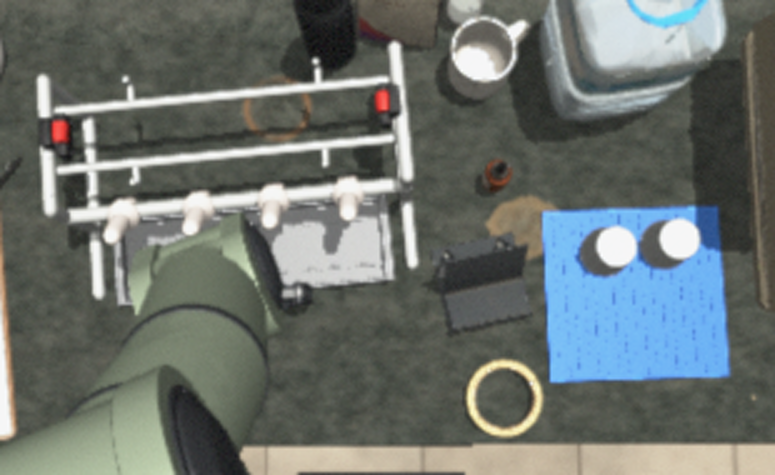

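```bash
python3 -m inch '[{"dx":-2,"dy":0,"dz":0,"rx":0,"ry":0,"rz":0,"hand":-1},{"dx":0,"dy":0,"dz":0,"rx":0,"ry":0,"rz":0,"hand":-1},{"dx":-2,"dy":0,"dz":0,"rx":0,"ry":0,"rz":0,"hand":-1},{"dx":0,"dy":0,"dz":0,"rx":0,"ry":0,"rz":0,"hand":-1}]';python3 -m inch '[{"dx":-1.5,"dy":0,"dz":0,"rx":0,"ry":0,"rz":0,"hand":-1},{"dx":0,"dy":0,"dz":0,"rx":0,"ry":0,"rz":0,"hand":-1}]'
```

```text
clock: 16.95
position: [0.4883, 0.1418, -0.0007]
tool_rot: [3.142, 0.0, -3.055]
force: [-0.4, -0.4, -0.0]
grip_width: 0.0857
clock: 17.15
position: [0.4898, 0.1419, -0.0007]
tool_rot: [3.142, 0.0, -3.054]
force: [-1.0, -0.5, -0.2]
grip_width: 0.0855
```

```bash
python3 -m inch '[{"dx":-1.5,"dy":0,"dz":0,"rx":0,"ry":0,"rz":0,"hand":-1},{"dx":0,"dy":0,"dz":0,"rx":0,"ry":0,"rz":0,"hand":-1}]'; python3 -m inch '[{"dx":-1.5,"dy":0,"dz":0,"rx":0,"ry":0,"rz":0,"hand":-1},{"dx":0,"dy":0,"dz":0,"rx":0,"ry":0,"rz":0,"hand":-1}]'
```

```text
clock: 17.35
position: [0.4904, 0.1418, -0.0008]
tool_rot: [-3.141, -0.001, -3.054]
force: [-5.9, -1.7, 3.3]
grip_width: 0.0854
clock: 17.55
position: [0.4906, 0.1418, -0.001]
tool_rot: [-3.141, -0.004, -3.054]
force: [-12.5, -1.5, 8.7]
grip_width: 0.0854
```

It met the foot bar, with the force rising to 12 N. I'll back off, rise, and check.

```bash
python3 -m inch '[{"dx":8,"dy":0,"dz":0,"rx":0,"ry":0,"rz":0,"hand":-1},{"dx":20,"dy":0,"dz":0,"rx":0,"ry":0,"rz":0,"hand":-1},{"dx":30,"dy":0,"dz":0,"rx":0,"ry":0,"rz":0,"hand":-1},{"dx":10,"dy":0,"dz":-20,"rx":0,"ry":0,"rz":0,"hand":-1},{"dx":0,"dy":0,"dz":-40,"rx":0,"ry":0,"rz":0,"hand":-1},{"dx":0,"dy":0,"dz":-40,"rx":0,"ry":0,"rz":0,"hand":-1},{"dx":0,"dy":0,"dz":-45,"rx":0,"ry":0,"rz":0,"hand":-1},{"dx":0,"dy":0,"dz":-45,"rx":0,"ry":0,"rz":0,"hand":-1},{"dx":0,"dy":0,"dz":-45,"rx":0,"ry":0,"rz":0,"hand":-1},{"dx":0,"dy":0,"dz":-45,"rx":0,"ry":0,"rz":0,"hand":-1}]'
python3 - <<'E'
from h import *
plan(*goal([.5,-.33,.29],0.0))
E
```

```text
clock: 18.55
position: [0.4246, 0.1361, 0.2816]
tool_rot: [3.141, 0.002, -3.055]
force: [0.3, 0.7, 0.9]
grip_width: 0.0856
pos [0.4246 0.1361 0.2816] rv(tool) [0.0006 0.0015 0.0869] d in cur tool mm [ -34.7068 -470.9213   -8.6656] d in goal tool mm [ -75.4437 -466.1367   -8.4454] grip 0.08556816025749535 F [0.3355 0.6783 0.852 ] t 18.55
```

```bash
python3 -m inch '[{"dx":0,"dy":0,"dz":-3,"rx":0,"ry":0,"rz":0.145,"hand":-1},{"dx":0,"dy":0,"dz":-3,"rx":0,"ry":0,"rz":0.145,"hand":-1},{"dx":0,"dy":0,"dz":-3,"rx":0,"ry":0,"rz":0.145,"hand":-1},{"dx":0,"dy":0,"dz":0,"rx":0,"ry":0,"rz":0.145,"hand":-1},{"dx":0,"dy":0,"dz":0,"rx":0,"ry":0,"rz":0.145,"hand":-1},{"dx":0,"dy":0,"dz":0,"rx":0,"ry":0,"rz":0.145,"hand":-1},{"dx":0,"dy":0,"dz":0,"rx":0,"ry":0,"rz":0.145,"hand":-1},{"dx":0,"dy":0,"dz":0,"rx":0,"ry":0,"rz":0.145,"hand":-1},{"dx":0,"dy":0,"dz":0,"rx":0,"ry":0,"rz":0.145,"hand":-1},{"dx":0,"dy":0,"dz":0,"rx":0,"ry":0,"rz":0.145,"hand":-1}]'
python3 -m inch '[{"dx":0,"dy":0,"dz":0,"rx":0,"ry":0,"rz":0.12,"hand":-1},{"dx":0,"dy":0,"dz":0,"rx":0,"ry":0,"rz":0,"hand":-1}]'
cat >> h.py <<'E'
def goal2(p,tilt=0.0,yaw=RYAW):
    "jaw (tool y) in the tilt plane; tool x = rack +y"
    Rz=R.from_euler('z',yaw).as_matrix()
    z=Rz@np.array([np.sin(tilt),0,-np.cos(tilt)]); x=Rz@np.array([0,1.,0]); y=np.cross(z,x)
    return np.array(p,float),np.stack([x,y,z],1)
E
python3 - <<'E'
from h import *
plan(*goal2([.53,-.33,.29]))
print(bot.observe()['qpos'])
im,d=save('top','t7.png');P=cloud('top',d);c=(np.cos(RYAW),np.sin(RYAW))
x=(P[...,0]-RX)*c[0]+(P[...,1]-RY)*c[1]; y=-(P[...,0]-RX)*c[1]+(P[...,1]-RY)*c[0]
for y0 in (-.14,-.09,-.04,.04,.09,.14):
    k=(np.abs(y-y0)<.015)&(P[...,2]>.015)&(P[...,2]<.04)&(x<-.05)&(x>-.2); print(y0,k.sum(),np.percentile(x[k],[3,20,50]) if k.sum() else 0)
cv2.imwrite('pics/t7z.png',cv2.resize(im[120:310,120:430,::-1],(775,475),interpolation=cv2.INTER_CUBIC))
E
```

```text
clock: 19.55
position: [0.4249, 0.1363, 0.2884]
tool_rot: [3.141, -0.0, 1.773]
force: [0.3, -0.5, 0.5]
grip_width: 0.0853
clock: 19.75
position: [0.4248, 0.1364, 0.2883]
tool_rot: [3.141, -0.0, 1.657]
force: [-0.4, 0.1, -0.3]
grip_width: 0.0854
pos [0.4248 0.1364 0.2883] rv(tool) [ 0.0007 -0.0003 -0.0045] d in cur tool mm [-473.6597   64.8993   -1.7444] d in goal tool mm [-473.9452   62.7827   -1.6664] grip 0.08542691525036673 F [-0.448   0.0665 -0.3026] t 19.75
[-0.6801  0.1665  0.2714  1.9842 -0.0529  0.9968 -0.2978]
-0.14 12 [-0.0947 -0.0939 -0.093 ]
-0.09 14 [-0.0946 -0.0945 -0.0933]
-0.04 15 [-0.0946 -0.0942 -0.093 ]
0.04 11 [-0.0948 -0.0945 -0.0922]
0.09 0 0
0.14 0 0
```

View pics/t7z.png

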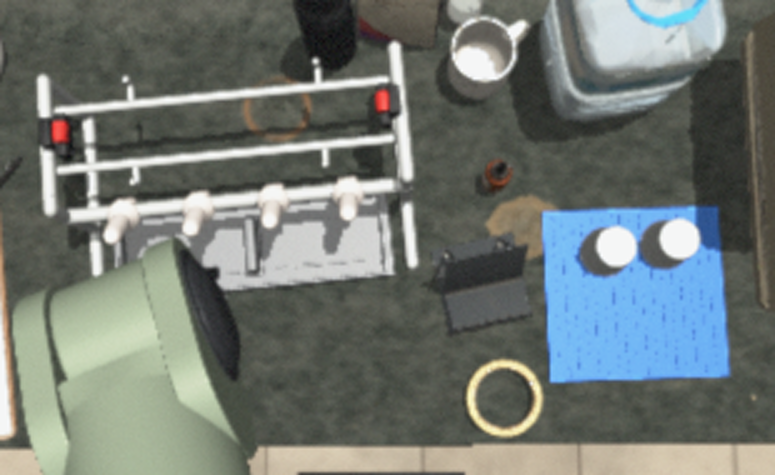

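The tray's front edge is straight at x≈-0.095 along its visible width, so it sits square and home. I'll go to the cups now.

```bash
python3 -m inch '[{"dx":-30,"dy":6,"dz":0,"rx":0,"ry":0,"rz":0,"hand":-1},{"dx":-43,"dy":6,"dz":0,"rx":0,"ry":0,"rz":0,"hand":-1},{"dx":-43,"dy":6,"dz":0,"rx":0,"ry":0,"rz":0,"hand":-1},{"dx":-43,"dy":6,"dz":0,"rx":0,"ry":0,"rz":0,"hand":-1},{"dx":-43,"dy":6,"dz":0,"rx":0,"ry":0,"rz":0,"hand":-1},{"dx":-43,"dy":6,"dz":0,"rx":0,"ry":0,"rz":0,"hand":-1},{"dx":-43,"dy":6,"dz":0,"rx":0,"ry":0,"rz":0,"hand":-1},{"dx":-43,"dy":6,"dz":0,"rx":0,"ry":0,"rz":0,"hand":-1},{"dx":-43,"dy":6,"dz":0,"rx":0,"ry":0,"rz":0,"hand":-1},{"dx":-43,"dy":6,"dz":0,"rx":0,"ry":0,"rz":0,"hand":-1}]'
python3 -m inch '[{"dx":-30,"dy":3,"dz":0,"rx":0,"ry":0,"rz":0,"hand":-1},{"dx":0,"dy":0,"dz":0,"rx":0,"ry":0,"rz":0,"hand":-1},{"dx":0,"dy":0,"dz":0,"rx":0,"ry":0,"rz":0,"hand":-1},{"dx":0,"dy":0,"dz":0,"rx":0,"ry":0,"rz":0,"hand":-1}]'
cat > cups.py <<'E'
import sys
from h import *
cam=sys.argv[1]; fn=sys.argv[2]
from scipy.optimize import least_squares
c=bot.get_calibration(cam); im,d=save(cam,fn); P=cloud(cam,d,c)
for r in bot.trace(cam,'cup_1'):
    if r['score']<.3: continue
    q=P[r['region']&(d>0)]; q=q[(q[:,2]>.012)&(q[:,2]<.09)]
    if len(q)<30: continue
    top=q[q[:,2]>.066]; side=q[(q[:,2]>.014)&(q[:,2]<.066)]
    c0=top[:,:2].mean(0) if len(top) else q[:,:2].mean(0)
    def f(p):
        rr=.0305-(side[:,2]-.003-.008)*(.005/.057)
        a=np.hypot(side[:,0]-p[0],side[:,1]-p[1])-rr
        b=np.maximum(np.hypot(top[:,0]-p[0],top[:,1]-p[1])-.0255,0)
        return np.r_[a,b]
    s=least_squares(f,c0,loss='soft_l1',f_scale=.001)
    print(round(r['score'],2),[round(x) for x in r['box']],'topmean',c0,'ztop',np.median(top[:,2]) if len(top) else None,'fit',s.x,np.abs(s.fun).mean(),len(side),len(top))
E
python3 cups.py wrist w8.png
python3 - <<'E'
from h import *
plan(*goal2([.55,-.31,.29]))
print(bot.observe()['qpos'])
E
```

```text
clock: 20.8
position: [0.5214, -0.2757, 0.2882]
tool_rot: [3.141, -0.0, 1.663]
force: [1.2, 0.3, 0.1]
grip_width: 0.0855
clock: 21.2
position: [0.5269, -0.3025, 0.2882]
tool_rot: [3.141, -0.001, 1.661]
force: [0.5, 0.7, 0.1]
grip_width: 0.0853
0.73 [267, 152, 317, 211] topmean [ 0.5444 -0.3065] ztop 0.07113349941268304 fit [ 0.5449 -0.3076] 4.037994619164934e-05 476 1521
0.72 [268, 210, 312, 270] topmean [ 0.5531 -0.3832] ztop 0.07112980682045317 fit [ 0.5536 -0.3862] 0.00017739687058781564 742 1246
pos [ 0.527  -0.3024  0.2885] rv(tool) [ 0.0004 -0.0004  0.0002] d in cur tool mm [-9.6587 22.1841 -1.5267] d in goal tool mm [-9.6549 22.1854 -1.5324] grip 0.0854914665417691 F [ 0.2796 -0.3697  0.4487] t 21.3
[ 0.1016  0.4779  0.4757  1.5983 -0.2365  1.1228  0.725 ]
```

View pics/w8.png

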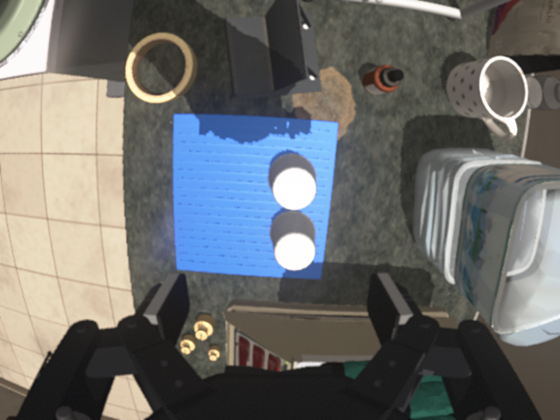

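Two cups are on the mat, at (294,188) and (295,250) in the wrist view, at world (0.545,-0.307) and (0.554,-0.386). I'll take the first one.

```bash
python3 - <<'E'
from h import *
plan(*goal2([.5449,-.3074,.024]))
E
```

```text
pos [ 0.527  -0.3024  0.2885] rv(tool) [ 0.0004 -0.0004  0.0002] d in cur tool mm [ -6.7127  17.226  264.4724] d in goal tool mm [ -6.606   17.3404 264.4676] grip 0.0854914665417691 F [ 0.2796 -0.3697  0.4487] t 21.3
```

```bash
python3 -m inch '[{"dx":-6.5,"dy":17.5,"dz":20,"rx":0,"ry":0,"rz":0,"hand":-1},{"dx":0,"dy":0,"dz":40,"rx":0,"ry":0,"rz":0,"hand":-1},{"dx":0,"dy":0,"dz":40,"rx":0,"ry":0,"rz":0,"hand":-1},{"dx":0,"dy":0,"dz":30,"rx":0,"ry":0,"rz":0,"hand":-1},{"dx":0,"dy":0,"dz":15,"rx":0,"ry":0,"rz":0,"hand":-1},{"dx":0,"dy":0,"dz":0,"rx":0,"ry":0,"rz":0,"hand":-1},{"dx":0,"dy":0,"dz":0,"rx":0,"ry":0,"rz":0,"hand":-1}]'
python3 cups.py wrist w9.png
python3 - <<'E'
from h import *
plan(*goal2([.5449,-.3074,.024]))
E
```

```text
clock: 22.0
position: [0.5454, -0.3086, 0.1446]
tool_rot: [3.14, 0.001, 1.659]
force: [0.0, -0.5, 1.5]
grip_width: 0.0852
0.96 [242, 162, 316, 256] topmean [ 0.5446 -0.3059] ztop 0.07116497204953123 fit [ 0.5448 -0.308 ] 4.5567397514345137e-05 1286 3761
0.59 [249, 255, 313, 337] topmean [ 0.5532 -0.382 ] ztop 0.07107347961096669 fit [ 0.5539 -0.386 ] 0.00025014032810434484 1982 2539
pos [ 0.5456 -0.3088  0.1451] rv(tool) [ 0.0022  0.0012 -0.002 ] d in cur tool mm [  1.5448  -0.8203 121.0616] d in goal tool mm [  1.4068  -0.5568 121.0648] grip 0.08550875920241129 F [1.131  0.677  0.7372] t 22.1
```

View pics/w9.png

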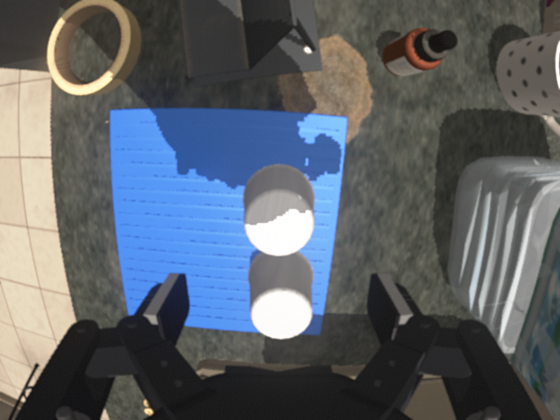

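```bash
python3 -m inch '[{"dx":0.5,"dy":-0.5,"dz":20,"rx":0,"ry":0,"rz":0,"hand":-1},{"dx":0,"dy":0,"dz":25,"rx":0,"ry":0,"rz":0,"hand":-1},{"dx":0,"dy":0,"dz":25,"rx":0,"ry":0,"rz":0,"hand":-1},{"dx":0,"dy":0,"dz":25,"rx":0,"ry":0,"rz":0,"hand":-1},{"dx":0,"dy":0,"dz":15,"rx":0,"ry":0,"rz":0,"hand":-1},{"dx":0,"dy":0,"dz":10,"rx":0,"ry":0,"rz":0,"hand":-1},{"dx":0,"dy":0,"dz":0,"rx":0,"ry":0,"rz":0,"hand":-1},{"dx":0,"dy":0,"dz":0,"rx":0,"ry":0,"rz":0,"hand":-1}]'
python3 -m inch '[{"dx":0,"dy":0,"dz":0,"rx":0,"ry":0,"rz":0,"hand":1},{"dx":0,"dy":0,"dz":0,"rx":0,"ry":0,"rz":0,"hand":1},{"dx":0,"dy":0,"dz":0,"rx":0,"ry":0,"rz":0,"hand":1},{"dx":0,"dy":0,"dz":0,"rx":0,"ry":0,"rz":0,"hand":1},{"dx":0,"dy":0,"dz":0,"rx":0,"ry":0,"rz":0,"hand":1},{"dx":0,"dy":0,"dz":0,"rx":0,"ry":0,"rz":0,"hand":1},{"dx":0,"dy":0,"dz":0,"rx":0,"ry":0,"rz":0,"hand":1},{"dx":0,"dy":0,"dz":0,"rx":0,"ry":0,"rz":0,"hand":1}]' 60
```

```text
clock: 22.9
position: [0.5447, -0.3083, 0.0243]
tool_rot: [3.141, 0.001, 1.659]
force: [0.1, 0.2, 0.5]
grip_width: 0.0853
clock: 23.7
position: [0.544, -0.3083, 0.0247]
tool_rot: [3.141, 0.0, 1.658]
force: [-8.9, 3.1, 19.2]
grip_width: 0.0549
```

```bash
python3 -m inch '[{"dx":0,"dy":0,"dz":-5,"rx":0,"ry":0,"rz":0,"hand":1},{"dx":0,"dy":0,"dz":-10,"rx":0,"ry":0,"rz":0,"hand":1},{"dx":0,"dy":0,"dz":-20,"rx":0,"ry":0,"rz":0,"hand":1},{"dx":0,"dy":0,"dz":-30,"rx":0,"ry":0,"rz":0,"hand":1},{"dx":0,"dy":0,"dz":-30,"rx":0,"ry":0,"rz":0,"hand":1},{"dx":0,"dy":0,"dz":0,"rx":0,"ry":0,"rz":0,"hand":1},{"dx":0,"dy":0,"dz":0,"rx":0,"ry":0,"rz":0,"hand":1}]'
python3 - <<'E'
from h import *
save('wrist','w10.png'); save('scene','s6.png')
E
```

```text
clock: 24.4
position: [0.5447, -0.3079, 0.1192]
tool_rot: [3.14, 0.001, 1.659]
force: [-0.9, 0.3, -1.0]
grip_width: 0.0542
```

View pics/w10.png

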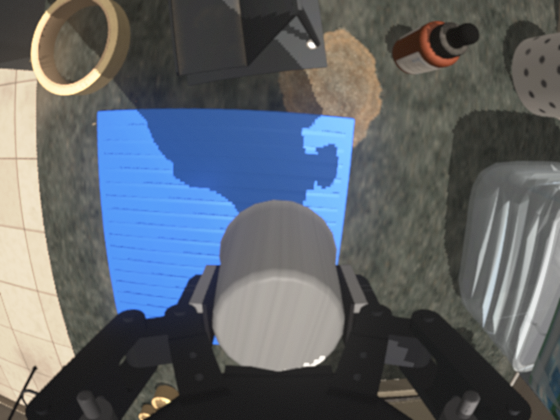

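View pics/s6.png

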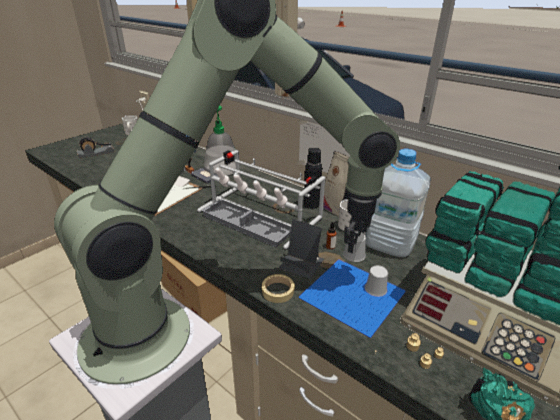

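The cup is held upright between the pads. I'll lift it and carry it to a point in front of peg 3.

```bash
python3 -m inch '[{"dx":0,"dy":0,"dz":-30,"rx":0,"ry":0,"rz":0,"hand":1},{"dx":0,"dy":0,"dz":-45,"rx":0,"ry":0,"rz":0,"hand":1},{"dx":0,"dy":0,"dz":-45,"rx":0,"ry":0,"rz":0,"hand":1},{"dx":0,"dy":0,"dz":-45,"rx":0,"ry":0,"rz":0,"hand":1},{"dx":0,"dy":0,"dz":-10,"rx":0,"ry":0,"rz":0,"hand":1},{"dx":0,"dy":0,"dz":0,"rx":0,"ry":0,"rz":0,"hand":1}]'
python3 - <<'E'
from h import *
plan(*goal2(rk(-.14,.044,.29)))
s=bot.observe(); c=bot.get_calibration('wrist'); im,d=save('wrist','w11.png'); P=cloud('wrist',d,c)
Rc=R.from_euler('xyz',s['tool_rot']).as_matrix(); L=(P-s['position'])@Rc*1000
k=(d>0)&(np.hypot(L[...,0],L[...,1])<20)&(L[...,2]<-30)&(L[...,2]>-60)
A=np.c_[L[k][:,:2],np.ones(k.sum())]; print(k.sum(),np.linalg.lstsq(A,L[k][:,2],rcond=None)[0],np.median(L[k][:,2]))
E
```

```text
clock: 25.1
position: [0.5446, -0.3081, 0.294]
tool_rot: [3.14, 0.001, 1.659]
force: [0.3, -0.2, -1.7]
grip_width: 0.0544
pos [ 0.5446 -0.3081  0.294 ] rv(tool) [ 0.0015  0.0007 -0.0021] d in cur tool mm [496.6965 -45.9165   3.6276] d in goal tool mm [496.7899 -44.8619   4.0192] grip 0.054357365411561186 F [ 0.3318 -0.2418 -1.709 ] t 25.1
6834 [ -0.0011   0.0027 -45.966 ] -45.97421822126903
```

```bash
python3 -m inch '[{"dx":25,"dy":-4.5,"dz":0,"rx":0,"ry":0,"rz":0,"hand":1},{"dx":45,"dy":-4.5,"dz":0,"rx":0,"ry":0,"rz":0,"hand":1},{"dx":45,"dy":-4.5,"dz":0,"rx":0,"ry":0,"rz":0,"hand":1},{"dx":45,"dy":-4.5,"dz":0,"rx":0,"ry":0,"rz":0,"hand":1},{"dx":45,"dy":-4.5,"dz":0,"rx":0,"ry":0,"rz":0,"hand":1},{"dx":45,"dy":-4.5,"dz":0,"rx":0,"ry":0,"rz":0,"hand":1},{"dx":45,"dy":-4.5,"dz":0,"rx":0,"ry":0,"rz":0,"hand":1},{"dx":45,"dy":-4.5,"dz":0,"rx":0,"ry":0,"rz":0,"hand":1},{"dx":45,"dy":-4.5,"dz":0,"rx":0,"ry":0,"rz":0,"hand":1},{"dx":45,"dy":-4.5,"dz":0,"rx":0,"ry":0,"rz":0,"hand":1}]'
python3 -m inch '[{"dx":40,"dy":0,"dz":0,"rx":0,"ry":0,"rz":0,"hand":1},{"dx":25,"dy":0,"dz":0,"rx":0,"ry":0,"rz":0,"hand":1},{"dx":0,"dy":0,"dz":0,"rx":0,"ry":0,"rz":0,"hand":1},{"dx":0,"dy":0,"dz":0,"rx":0,"ry":0,"rz":0,"hand":1}]'
cat >> h.py <<'E'
TILT=np.radians(30)
def peg(n,back,inner=.041):
    "TCP goal with cup's inner end `back` m short of the tip of peg n"
    y=-.132+.088*(n-1); T=np.array(rk(-.0425,y,.1886)); p,Rt=goal2(T,TILT); z=Rt[:,2]
    return T+z*(inner-back),Rt
E
python3 - <<'E'
from h import *
plan(*peg(3,.095))
print(bot.observe()['qpos'])
E
```

```text
clock: 26.15
position: [0.4601, 0.1181, 0.2915]
tool_rot: [-3.139, 0.001, 1.659]
force: [1.2, -0.5, -2.1]
grip_width: 0.0544
clock: 26.55
position: [0.4552, 0.181, 0.2916]
tool_rot: [-3.139, 0.002, 1.66]
force: [0.6, -0.1, -0.3]
grip_width: 0.0547
pos [0.4552 0.181  0.2916] rv(tool) [-0.5262  0.002  -0.0008] d in cur tool mm [ 1.8097 70.7802 56.0415] d in goal tool mm [ 1.6265 33.0547 84.0149] grip 0.05470936039608437 F [ 0.6112 -0.1473 -0.3443] t 26.55
[-0.7619  0.247   0.3204  1.8807 -0.0892  1.0309 -0.3155]
```

```bash
python3 -m inch '[{"dx":0,"dy":0,"dz":0,"rx":-0.1,"ry":0,"rz":0,"hand":1},{"dx":0,"dy":0,"dz":0,"rx":-0.13,"ry":0,"rz":0,"hand":1},{"dx":0,"dy":0,"dz":0,"rx":-0.13,"ry":0,"rz":0,"hand":1},{"dx":0,"dy":0,"dz":0,"rx":-0.1,"ry":0,"rz":0,"hand":1},{"dx":0,"dy":0,"dz":0,"rx":-0.065,"ry":0,"rz":0,"hand":1},{"dx":0,"dy":17,"dz":0,"rx":0,"ry":0,"rz":0,"hand":1},{"dx":1.5,"dy":16,"dz":0,"rx":0,"ry":0,"rz":0,"hand":1},{"dx":0,"dy":0,"dz":0,"rx":0,"ry":0,"rz":0,"hand":1},{"dx":0,"dy":0,"dz":0,"rx":0,"ry":0,"rz":0,"hand":1}]'
python3 - <<'E'
from h import *
plan(*peg(3,.095))
save('wrist','w12.png'); save('scene','s7.png')
E
```

```text
clock: 27.45
position: [0.484, 0.1838, 0.3088]
tool_rot: [2.62, 0.001, 1.657]
force: [0.4, 0.5, -0.5]
grip_width: 0.0545
pos [0.484  0.1838 0.3088] rv(tool) [-0.002   0.0034 -0.0029] d in cur tool mm [ 1.7262 -0.4325 84.4466] d in goal tool mm [ 1.441  -0.5947 84.451 ] grip 0.05447675487849642 F [ 0.4193  0.5192 -0.4651] t 27.45
```

View pics/w12.png

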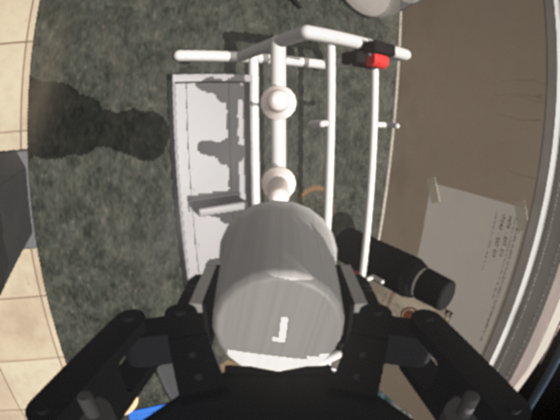

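View pics/s7.png

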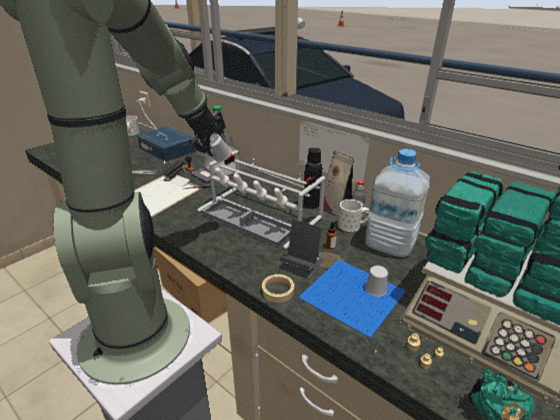

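The wrist view shows pegs 4 and 3 end-on at (278,100) and (279,182), with peg 3 lined up on the cup's axis. I'll insert along the axis.

```bash
python3 -m inch '[{"dx":1,"dy":0,"dz":15,"rx":0,"ry":0,"rz":0,"hand":1},{"dx":0,"dy":0,"dz":25,"rx":0,"ry":0,"rz":0,"hand":1},{"dx":0,"dy":0,"dz":25,"rx":0,"ry":0,"rz":0,"hand":1},{"dx":0,"dy":0,"dz":15,"rx":0,"ry":0,"rz":0,"hand":1},{"dx":0,"dy":0,"dz":0,"rx":0,"ry":0,"rz":0,"hand":1},{"dx":0,"dy":0,"dz":0,"rx":0,"ry":0,"rz":0,"hand":1}]'
python3 - <<'E'
from h import *
plan(*peg(3,.0))
save('scene','s8.png')
s=bot.observe(); c=bot.get_calibration('wrist'); im,d=save('wrist','w13.png'); P=cloud('wrist',d,c)
E
```

```text
clock: 28.15
position: [0.5236, 0.1892, 0.2404]
tool_rot: [2.619, 0.001, 1.658]
force: [0.4, -0.8, -0.6]
grip_width: 0.0545
pos [0.5236 0.1892 0.2404] rv(tool) [-0.0015  0.0023 -0.0019] d in cur tool mm [ -0.1244  -0.769  100.2383] d in goal tool mm [ -0.3567  -0.9183 100.2365] grip 0.05449732457350929 F [ 0.3656 -0.7941 -0.5878] t 28.15
```

View pics/w13.png

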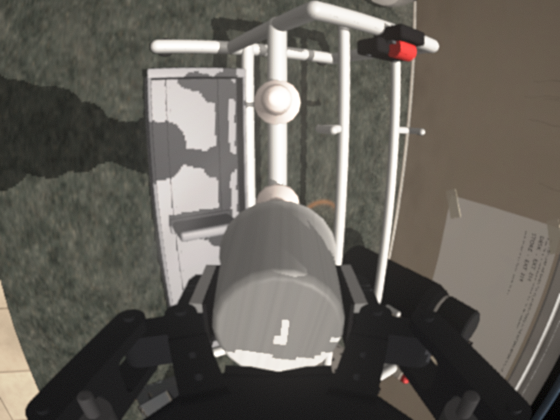

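```bash
python3 -m inch '[{"dx":0,"dy":-0.5,"dz":15,"rx":0,"ry":0,"rz":0,"hand":1},{"dx":0,"dy":0,"dz":15,"rx":0,"ry":0,"rz":0,"hand":1},{"dx":0,"dy":0,"dz":15,"rx":0,"ry":0,"rz":0,"hand":1},{"dx":0,"dy":0,"dz":15,"rx":0,"ry":0,"rz":0,"hand":1},{"dx":0,"dy":0,"dz":0,"rx":0,"ry":0,"rz":0,"hand":1},{"dx":0,"dy":0,"dz":0,"rx":0,"ry":0,"rz":0,"hand":1}]'
python3 -m inch '[{"dx":0,"dy":0,"dz":10,"rx":0,"ry":0,"rz":0,"hand":1},{"dx":0,"dy":0,"dz":10,"rx":0,"ry":0,"rz":0,"hand":1},{"dx":0,"dy":0,"dz":10,"rx":0,"ry":0,"rz":0,"hand":1},{"dx":0,"dy":0,"dz":5,"rx":0,"ry":0,"rz":0,"hand":1},{"dx":0,"dy":0,"dz":0,"rx":0,"ry":0,"rz":0,"hand":1},{"dx":0,"dy":0,"dz":0,"rx":0,"ry":0,"rz":0,"hand":1}]'
python3 - <<'E'
from h import *
plan(*peg(3,.0))
save('scene','s9.png')
E
```

```text
clock: 28.85
position: [0.5534, 0.1919, 0.189]
tool_rot: [2.618, -0.0, 1.658]
force: [-0.1, 0.4, -0.6]
grip_width: 0.0544
clock: 29.45
position: [0.5709, 0.1937, 0.1589]
tool_rot: [2.618, 0.0, 1.658]
force: [-0.4, 0.5, -0.5]
grip_width: 0.0548
pos [0.5709 0.1937 0.1589] rv(tool) [ 0.0005  0.0013 -0.0022] d in cur tool mm [-0.6211 -1.4059  5.9279] d in goal tool mm [-0.6258 -1.4045  5.9277] grip 0.05476536806102327 F [-0.4225  0.4563 -0.5332] t 29.45
```

```bash
python3 -m inch '[{"dx":0,"dy":-1,"dz":2,"rx":0,"ry":0,"rz":0,"hand":1},{"dx":0,"dy":0,"dz":2,"rx":0,"ry":0,"rz":0,"hand":1},{"dx":0,"dy":0,"dz":0,"rx":0,"ry":0,"rz":0,"hand":1}]'
python3 -m inch '[{"dx":0,"dy":0,"dz":1.5,"rx":0,"ry":0,"rz":0,"hand":1},{"dx":0,"dy":0,"dz":0,"rx":0,"ry":0,"rz":0,"hand":1}]'
python3 -m inch '[{"dx":0,"dy":0,"dz":1.5,"rx":0,"ry":0,"rz":0,"hand":1},{"dx":0,"dy":0,"dz":0,"rx":0,"ry":0,"rz":0,"hand":1}]'
```

```text
clock: 29.8
position: [0.572, 0.1939, 0.1542]
tool_rot: [2.618, 0.0, 1.659]
force: [0.1, -0.3, -0.4]
grip_width: 0.0543
clock: 30.0
position: [0.5729, 0.1939, 0.1528]
tool_rot: [2.618, 0.0, 1.659]
force: [-2.7, -1.0, 4.3]
grip_width: 0.0542
clock: 30.2
position: [0.5734, 0.1941, 0.1523]
tool_rot: [2.617, -0.0, 1.659]
force: [-21.0, -3.6, 29.8]
grip_width: 0.0542
```

View pics/s9.png

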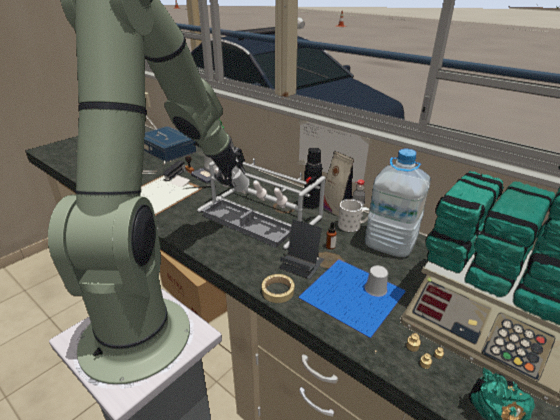

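Seated on the tip: axial force rose sharply to 36 N. I'll ease off, open, and retreat.

```bash
python3 -m inch '[{"dx":0,"dy":0,"dz":-1.5,"rx":0,"ry":0,"rz":0,"hand":1},{"dx":0,"dy":0,"dz":0,"rx":0,"ry":0,"rz":0,"hand":0.1},{"dx":0,"dy":0,"dz":0,"rx":0,"ry":0,"rz":0,"hand":-0.4},{"dx":0,"dy":0,"dz":0,"rx":0,"ry":0,"rz":0,"hand":-1},{"dx":0,"dy":0,"dz":0,"rx":0,"ry":0,"rz":0,"hand":-1},{"dx":0,"dy":0,"dz":0,"rx":0,"ry":0,"rz":0,"hand":-1},{"dx":0,"dy":0,"dz":0,"rx":0,"ry":0,"rz":0,"hand":-1}]'
python3 -m inch '[{"dx":0,"dy":0,"dz":-10,"rx":0,"ry":0,"rz":0,"hand":-1},{"dx":0,"dy":0,"dz":-20,"rx":0,"ry":0,"rz":0,"hand":-1},{"dx":0,"dy":0,"dz":-30,"rx":0,"ry":0,"rz":0,"hand":-1},{"dx":0,"dy":0,"dz":-30,"rx":0,"ry":0,"rz":0,"hand":-1},{"dx":0,"dy":0,"dz":-30,"rx":0,"ry":0,"rz":0,"hand":-1},{"dx":0,"dy":0,"dz":-20,"rx":0,"ry":0,"rz":0,"hand":-1},{"dx":0,"dy":0,"dz":0,"rx":0,"ry":0,"rz":0,"hand":-1}]'
python3 - <<'E'
from h import *
plan(*goal2([.545,-.35,.29])); print(bot.observe()['qpos'])
save('scene','s10.png');save('wrist','w14.png')
E
```

```text
clock: 30.9
position: [0.5728, 0.1938, 0.1526]
tool_rot: [2.619, 0.0, 1.658]
force: [0.1, 0.1, 0.0]
grip_width: 0.0856
clock: 31.6
position: [0.5031, 0.1879, 0.2764]
tool_rot: [2.615, -0.001, 1.658]
force: [-0.3, -0.3, -0.2]
grip_width: 0.0854
pos [0.5031 0.1879 0.2764] rv(tool) [ 0.5263 -0.0005 -0.0028] d in cur tool mm [-539.5108    2.5406  -15.0124] d in goal tool mm [-539.5123   -6.7184  -13.6031] grip 0.08535735805012894 F [-0.3211 -0.3248 -0.1614] t 31.6
[-0.4628  0.1332 -0.1811  2.1834  0.6932  0.461  -1.1209]
```

View pics/w14.png

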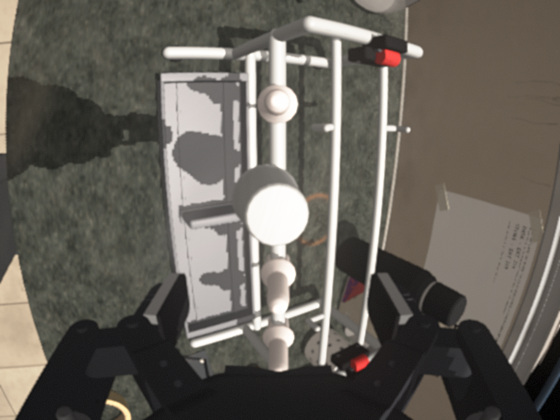

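View pics/s10.png

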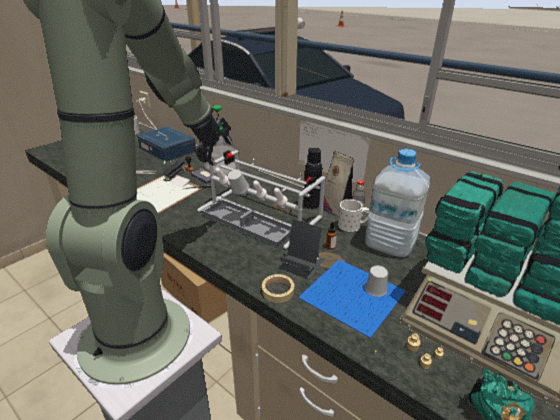

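The cup hangs on peg 3, at (275,205) in the wrist view, and the tray is still home. I'll un-tilt and fetch the second cup.

```bash
python3 -m inch '[{"dx":0,"dy":0,"dz":-20,"rx":0,"ry":0,"rz":0,"hand":-1},{"dx":0,"dy":0,"dz":-10,"rx":0.1,"ry":0,"rz":0,"hand":-1},{"dx":0,"dy":0,"dz":0,"rx":0.13,"ry":0,"rz":0,"hand":-1},{"dx":0,"dy":0,"dz":0,"rx":0.13,"ry":0,"rz":0,"hand":-1},{"dx":0,"dy":0,"dz":0,"rx":0.1,"ry":0,"rz":0,"hand":-1},{"dx":0,"dy":0,"dz":0,"rx":0.066,"ry":0,"rz":0,"hand":-1},{"dx":0,"dy":0,"dz":0,"rx":0,"ry":0,"rz":0,"hand":-1},{"dx":0,"dy":0,"dz":0,"rx":0,"ry":0,"rz":0,"hand":-1}]'
python3 - <<'E'
from h import *
plan(*goal2([.54,-.36,.29])); print(bot.observe()['qpos'])
E
```

```text
clock: 32.5
position: [0.4893, 0.1854, 0.2975]
tool_rot: [3.133, 0.004, 1.656]
force: [0.0, 0.4, -0.2]
grip_width: 0.0856
pos [0.4893 0.1854 0.2975] rv(tool) [ 0.0086  0.0038 -0.005 ] d in cur tool mm [-547.6985    4.0463    9.5765] d in goal tool mm [-547.7446    1.3749    7.462 ] grip 0.08557284920106997 F [ 0.0078  0.4349 -0.2412] t 32.5
[-0.3005  0.293  -0.2262  1.7806  0.082   1.0702 -0.4711]
```

```bash
python3 -m inch '[{"dx":-30,"dy":0,"dz":0,"rx":0.008,"ry":0.004,"rz":-0.005,"hand":-1},{"dx":-43,"dy":0,"dz":0,"rx":0,"ry":0,"rz":0,"hand":-1},{"dx":-43,"dy":0,"dz":0,"rx":0,"ry":0,"rz":0,"hand":-1},{"dx":-43,"dy":0,"dz":0,"rx":0,"ry":0,"rz":0,"hand":-1},{"dx":-43,"dy":0,"dz":0,"rx":0,"ry":0,"rz":0,"hand":-1},{"dx":-43,"dy":0,"dz":0,"rx":0,"ry":0,"rz":0,"hand":-1},{"dx":-43,"dy":0,"dz":0,"rx":0,"ry":0,"rz":0,"hand":-1},{"dx":-43,"dy":0,"dz":0,"rx":0,"ry":0,"rz":0,"hand":-1},{"dx":-43,"dy":0,"dz":0,"rx":0,"ry":0,"rz":0,"hand":-1},{"dx":-43,"dy":0,"dz":0,"rx":0,"ry":0,"rz":0,"hand":-1}]'
python3 -m inch '[{"dx":-43,"dy":0,"dz":0,"rx":0,"ry":0,"rz":0,"hand":-1},{"dx":-43,"dy":0,"dz":0,"rx":0,"ry":0,"rz":0,"hand":-1},{"dx":-30,"dy":0,"dz":0,"rx":0,"ry":0,"rz":0,"hand":-1},{"dx":0,"dy":0,"dz":0,"rx":0,"ry":0,"rz":0,"hand":-1},{"dx":0,"dy":0,"dz":0,"rx":0,"ry":0,"rz":0,"hand":-1},{"dx":0,"dy":0,"dz":0,"rx":0,"ry":0,"rz":0,"hand":-1}]'
python3 cups.py wrist w15.png
python3 - <<'E'
from h import *
plan(*goal2([.5538,-.386,.135])); print(bot.observe()['qpos'])
E
```

```text
clock: 33.5
position: [0.5264, -0.2311, 0.2983]
tool_rot: [3.14, 0.0, 1.662]
force: [0.9, 0.2, 0.4]
grip_width: 0.0854
clock: 34.1
position: [0.5375, -0.3438, 0.2982]
tool_rot: [3.141, -0.001, 1.663]
force: [0.5, -0.0, 0.2]
grip_width: 0.0858
0.9 [265, 182, 309, 235] topmean [ 0.5531 -0.3841] ztop 0.0711597250912839 fit [ 0.5536 -0.3862] 5.4513719612602015e-05 568 1314
pos [ 0.5377 -0.3439  0.2984] rv(tool) [ 0.0012 -0.0012  0.0022] d in cur tool mm [-43.6445  11.9906 163.4045] d in goal tool mm [-43.4143  12.2885 163.4437] grip 0.08530116843551225 F [ 0.124   0.3919 -0.2029] t 34.2
[ 0.4678  0.4858  0.014   1.482  -0.009   1.1734  0.5761]
```

View pics/w15.png

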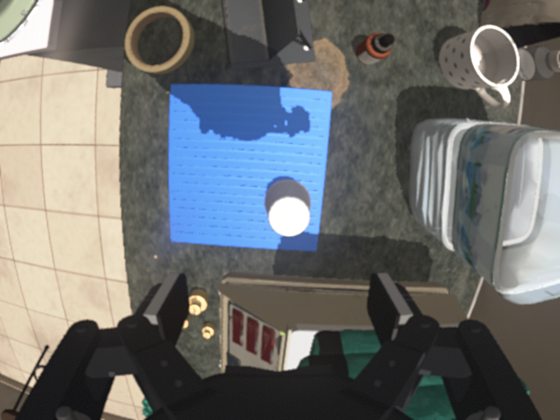

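```bash
python3 - <<'E'
from h import *
c=bot.get_calibration('wrist');im,d=bot.grab_frame('wrist');P=cloud('wrist',d,c)
for x0 in np.arange(.44,.68,.03):
  o=[]
  for y0 in np.arange(-.56,-.41,.02):
    k=(d>0)&(np.abs(P[...,0]-x0)<.015)&(np.abs(P[...,1]-y0)<.01); o.append(round(float(np.max(P[...,2][k])),3) if k.sum()>3 else None)
  print(round(x0,2),o)
E
```

```text
0.44 [0.041, 0.04, 0.003, 0.002, 0.002, 0.006, 0.006, 0.006]
0.47 [0.057, 0.057, 0.058, 0.069, 0.003, 0.005, 0.006, 0.006]
0.5 [0.084, 0.086, 0.092, 0.092, 0.003, 0.006, 0.006, 0.006]
0.53 [0.105, 0.108, 0.114, 0.101, 0.002, 0.005, 0.007, 0.006]
0.56 [0.143, 0.143, 0.142, 0.21, 0.214, 0.005, 0.006, None]
0.59 [0.141, 0.146, 0.168, 0.198, 0.225, 0.006, 0.006, 0.006]
0.62 [None, None, 0.11, 0.184, 0.231, 0.002, 0.002, 0.003]
0.65 [None, None, 0.11, 0.277, 0.273, 0.003, 0.003, 0.002]
0.68 [None, None, 0.109, 0.283, 0.28, 0.002, 0.002, 0.002]
```

The nearest obstacle is the packs at y≈-0.47, about 85 mm from the cup's axis, so there is enough room.

```bash
python3 -m inch '[{"dx":-21,"dy":6,"dz":0,"rx":0,"ry":0,"rz":0,"hand":-1},{"dx":-22,"dy":6,"dz":20,"rx":0,"ry":0,"rz":0,"hand":-1},{"dx":0,"dy":0,"dz":40,"rx":0,"ry":0,"rz":0,"hand":-1},{"dx":0,"dy":0,"dz":40,"rx":0,"ry":0,"rz":0,"hand":-1},{"dx":0,"dy":0,"dz":35,"rx":0,"ry":0,"rz":0,"hand":-1},{"dx":0,"dy":0,"dz":25,"rx":0,"ry":0,"rz":0,"hand":-1},{"dx":0,"dy":0,"dz":0,"rx":0,"ry":0,"rz":0,"hand":-1},{"dx":0,"dy":0,"dz":0,"rx":0,"ry":0,"rz":0,"hand":-1}]'
python3 cups.py wrist w16.png
python3 - <<'E'
from h import *
plan(*goal2([.5537,-.386,.024])); print(bot.observe()['qpos'])
E
```

```text
clock: 35.05
position: [0.5538, -0.3864, 0.139]
tool_rot: [3.14, -0.001, 1.662]
force: [-0.5, -0.7, 0.9]
grip_width: 0.0855
0.92 [242, 166, 315, 258] topmean [ 0.5535 -0.3837] ztop 0.07117491316571803 fit [ 0.5536 -0.386 ] 4.004498407506224e-05 1347 3880
pos [ 0.5542 -0.3869  0.1401] rv(tool) [0.0029 0.     0.0008] d in cur tool mm [  0.9266  -0.7435 116.1263] d in goal tool mm [  0.923   -0.4127 116.1279] grip 0.08551676759722428 F [ 0.8443 -0.4293  0.534 ] t 35.15
[ 0.5165  0.698   0.0098  1.5341 -0.0101  0.9072  0.6212]
```

View pics/w16.png

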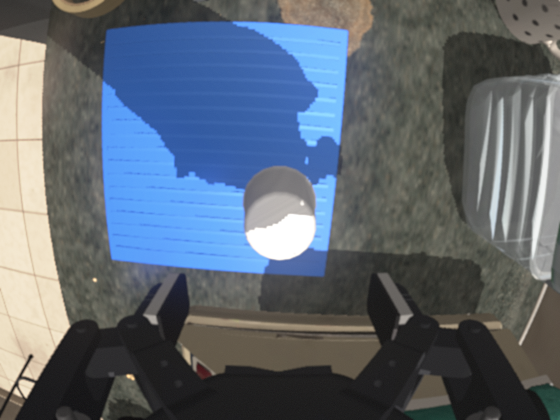

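The cup at (280,212) is centred between the fingers. I'll descend and grip it.

```bash
python3 -m inch '[{"dx":0,"dy":-0.5,"dz":20,"rx":0,"ry":0,"rz":0,"hand":-1},{"dx":0,"dy":0,"dz":25,"rx":0,"ry":0,"rz":0,"hand":-1},{"dx":0,"dy":0,"dz":25,"rx":0,"ry":0,"rz":0,"hand":-1},{"dx":0,"dy":0,"dz":20,"rx":0,"ry":0,"rz":0,"hand":-1},{"dx":0,"dy":0,"dz":15,"rx":0,"ry":0,"rz":0,"hand":-1},{"dx":0,"dy":0,"dz":10,"rx":0,"ry":0,"rz":0,"hand":-1},{"dx":0,"dy":0,"dz":0,"rx":0,"ry":0,"rz":0,"hand":-1},{"dx":0,"dy":0,"dz":0,"rx":0,"ry":0,"rz":0,"hand":-1}]'
python3 -m inch '[{"dx":0,"dy":0,"dz":0,"rx":0,"ry":0,"rz":0,"hand":1},{"dx":0,"dy":0,"dz":0,"rx":0,"ry":0,"rz":0,"hand":1},{"dx":0,"dy":0,"dz":0,"rx":0,"ry":0,"rz":0,"hand":1},{"dx":0,"dy":0,"dz":0,"rx":0,"ry":0,"rz":0,"hand":1},{"dx":0,"dy":0,"dz":0,"rx":0,"ry":0,"rz":0,"hand":1},{"dx":0,"dy":0,"dz":0,"rx":0,"ry":0,"rz":0,"hand":1},{"dx":0,"dy":0,"dz":0,"rx":0,"ry":0,"rz":0,"hand":1},{"dx":0,"dy":0,"dz":0,"rx":0,"ry":0,"rz":0,"hand":1}]' 60
python3 -m inch '[{"dx":0,"dy":0,"dz":-5,"rx":0,"ry":0,"rz":0,"hand":1},{"dx":0,"dy":0,"dz":-15,"rx":0,"ry":0,"rz":0,"hand":1},{"dx":0,"dy":0,"dz":-35,"rx":0,"ry":0,"rz":0,"hand":1},{"dx":0,"dy":0,"dz":-45,"rx":0,"ry":0,"rz":0,"hand":1},{"dx":0,"dy":0,"dz":-45,"rx":0,"ry":0,"rz":0,"hand":1},{"dx":0,"dy":0,"dz":-45,"rx":0,"ry":0,"rz":0,"hand":1},{"dx":0,"dy":0,"dz":-45,"rx":0,"ry":0,"rz":0,"hand":1},{"dx":0,"dy":0,"dz":-30,"rx":0,"ry":0,"rz":0,"hand":1},{"dx":0,"dy":0,"dz":0,"rx":0,"ry":0,"rz":0,"hand":1}]'
python3 - <<'E'
from h import *
plan(*goal2(rk(-.14,-.132,.29)))
s=bot.observe(); c=bot.get_calibration('wrist'); im,d=save('wrist','w17.png'); P=cloud('wrist',d,c)
Rc=R.from_euler('xyz',s['tool_rot']).as_matrix(); L=(P-s['position'])@Rc*1000
k=(d>0)&(np.hypot(L[...,0],L[...,1])<20)&(L[...,2]<-30)&(L[...,2]>-60)
A=np.c_[L[k][:,:2],np.ones(k.sum())]; print(k.sum(),np.linalg.lstsq(A,L[k][:,2],rcond=None)[0],np.median(L[k][:,2]))
E
```

```text
clock: 35.95
position: [0.5534, -0.3867, 0.024]
tool_rot: [3.14, -0.001, 1.662]
force: [-0.3, -0.9, -0.0]
grip_width: 0.0853
clock: 36.75
position: [0.5528, -0.3869, 0.0246]
tool_rot: [3.141, -0.001, 1.661]
force: [-7.1, 3.0, 15.3]
grip_width: 0.054
clock: 37.65
position: [0.5539, -0.3877, 0.2942]
tool_rot: [3.135, 0.003, 1.661]
force: [0.2, -1.0, -1.7]
grip_width: 0.0541
pos [ 0.5539 -0.3877  0.2942] rv(tool) [0.0071 0.003  0.0004] d in cur tool mm [400.8998 -46.781    2.6551] d in goal tool mm [400.8701 -46.9242   4.1767] grip 0.054100174125974496 F [ 0.1818 -1.0495 -1.7116] t 37.65
6869 [ -0.0015   0.0021 -46.173 ] -46.17022855762066
```

View pics/w17.png

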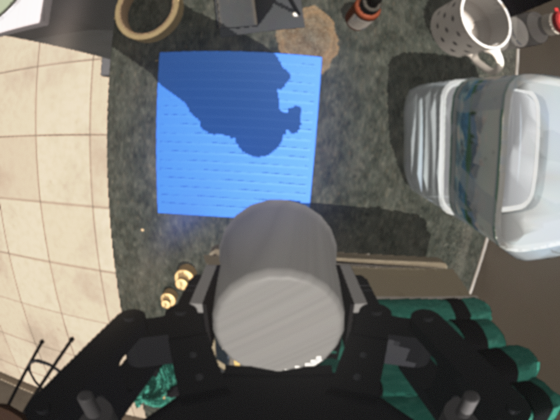

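The cup is held and the mat is empty. I'll carry it to peg 1.

```bash
python3 -m inch '[{"dx":25,"dy":-5,"dz":0,"rx":0,"ry":0,"rz":0,"hand":1},{"dx":43,"dy":-5,"dz":0,"rx":0,"ry":0,"rz":0,"hand":1},{"dx":43,"dy":-5,"dz":0,"rx":0,"ry":0,"rz":0,"hand":1},{"dx":43,"dy":-5,"dz":0,"rx":0,"ry":0,"rz":0,"hand":1},{"dx":43,"dy":-5,"dz":0,"rx":0,"ry":0,"rz":0,"hand":1},{"dx":43,"dy":-5,"dz":0,"rx":0,"ry":0,"rz":0,"hand":1},{"dx":43,"dy":-5,"dz":0,"rx":0,"ry":0,"rz":0,"hand":1},{"dx":43,"dy":-5,"dz":0,"rx":0,"ry":0,"rz":0,"hand":1},{"dx":43,"dy":-5,"dz":0,"rx":0,"ry":0,"rz":0,"hand":1},{"dx":30,"dy":-2,"dz":0,"rx":0,"ry":0,"rz":0,"hand":1}]'
python3 -m inch '[{"dx":0,"dy":0,"dz":0,"rx":0,"ry":0,"rz":0,"hand":1},{"dx":0,"dy":0,"dz":0,"rx":-0.1,"ry":0,"rz":0,"hand":1},{"dx":0,"dy":0,"dz":0,"rx":-0.13,"ry":0,"rz":0,"hand":1},{"dx":0,"dy":0,"dz":0,"rx":-0.13,"ry":0,"rz":0,"hand":1},{"dx":0,"dy":0,"dz":0,"rx":-0.1,"ry":0,"rz":0,"hand":1},{"dx":0,"dy":0,"dz":0,"rx":-0.065,"ry":0,"rz":0,"hand":1},{"dx":0,"dy":0,"dz":0,"rx":0,"ry":0,"rz":0,"hand":1},{"dx":0,"dy":0,"dz":0,"rx":0,"ry":0,"rz":0,"hand":1}]'
python3 - <<'E'
from h import *
plan(*peg(1,.095))
E
```

```text
clock: 38.7
position: [0.4683, 0.0088, 0.2884]
tool_rot: [-3.141, -0.002, 1.664]
force: [0.0, -1.0, -1.2]
grip_width: 0.0539
clock: 39.5
position: [0.4697, 0.0059, 0.2887]
tool_rot: [2.618, -0.001, 1.661]
force: [0.9, 0.6, -1.3]
grip_width: 0.0545
pos [0.4697 0.0059 0.2887] rv(tool) [ 0.0003 -0.0012 -0.0005] d in cur tool mm [ 1.1876 35.6904 82.1858] d in goal tool mm [ 1.2719 35.7197 82.1718] grip 0.05452648694720094 F [ 0.8735  0.5566 -1.3213] t 39.5
```

```bash
python3 -m inch '[{"dx":1,"dy":18,"dz":0,"rx":0,"ry":0,"rz":0,"hand":1},{"dx":0,"dy":17.5,"dz":10,"rx":0,"ry":0,"rz":0,"hand":1},{"dx":0,"dy":0,"dz":25,"rx":0,"ry":0,"rz":0,"hand":1},{"dx":0,"dy":0,"dz":25,"rx":0,"ry":0,"rz":0,"hand":1},{"dx":0,"dy":0,"dz":17,"rx":0,"ry":0,"rz":0,"hand":1},{"dx":0,"dy":0,"dz":0,"rx":0,"ry":0,"rz":0,"hand":1},{"dx":0,"dy":0,"dz":0,"rx":0,"ry":0,"rz":0,"hand":1}]'
python3 - <<'E'
from h import *
plan(*peg(1,.0)); save('wrist','w18.png')
E
```

```text
clock: 40.2
position: [0.5388, 0.0136, 0.2399]
tool_rot: [2.617, -0.001, 1.662]
force: [0.3, -0.4, -1.4]
grip_width: 0.0544
pos [0.5388 0.0136 0.2399] rv(tool) [ 0.0005 -0.0013 -0.0001] d in cur tool mm [ -0.2542  -0.2066 100.1107] d in goal tool mm [ -0.1197  -0.1542 100.111 ] grip 0.05435329202817975 F [ 0.3461 -0.4358 -1.4382] t 40.2
```

View pics/w18.png

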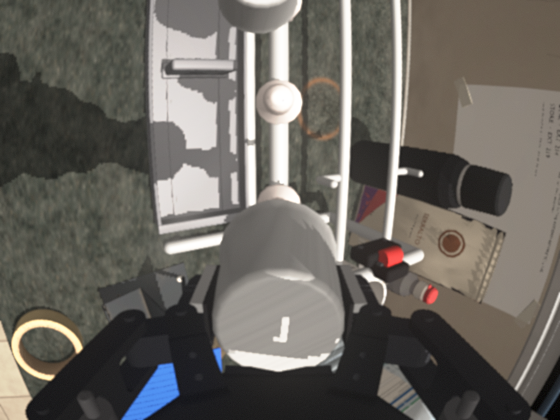

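Peg 2 is in the open at (278,100), and peg 1 is at the cup's edge (280,195) as before. I'll insert.

```bash
python3 -m inch '[{"dx":0,"dy":0,"dz":15,"rx":0,"ry":0,"rz":0,"hand":1},{"dx":0,"dy":0,"dz":15,"rx":0,"ry":0,"rz":0,"hand":1},{"dx":0,"dy":0,"dz":15,"rx":0,"ry":0,"rz":0,"hand":1},{"dx":0,"dy":0,"dz":15,"rx":0,"ry":0,"rz":0,"hand":1},{"dx":0,"dy":0,"dz":0,"rx":0,"ry":0,"rz":0,"hand":1},{"dx":0,"dy":0,"dz":0,"rx":0,"ry":0,"rz":0,"hand":1}]'
python3 -m inch '[{"dx":0,"dy":0,"dz":10,"rx":0,"ry":0,"rz":0,"hand":1},{"dx":0,"dy":0,"dz":10,"rx":0,"ry":0,"rz":0,"hand":1},{"dx":0,"dy":0,"dz":10,"rx":0,"ry":0,"rz":0,"hand":1},{"dx":0,"dy":0,"dz":5,"rx":0,"ry":0,"rz":0,"hand":1},{"dx":0,"dy":0,"dz":0,"rx":0,"ry":0,"rz":0,"hand":1},{"dx":0,"dy":0,"dz":0,"rx":0,"ry":0,"rz":0,"hand":1}]'
python3 - <<'E'
from h import *
plan(*peg(1,.0))
E
```

```text
clock: 40.85
position: [0.5626, 0.0141, 0.1972]
tool_rot: [2.619, 0.003, 1.66]
force: [-0.6, -0.4, -1.6]
grip_width: 0.0545
clock: 41.45
position: [0.5801, 0.0162, 0.1669]
tool_rot: [2.619, 0.003, 1.661]
force: [-0.3, -0.3, -1.5]
grip_width: 0.0541
pos [0.5801 0.0162 0.1669] rv(tool) [-0.0009  0.003   0.0013] d in cur tool mm [ 1.0401  0.6004 16.2771] d in goal tool mm [ 0.9915  0.5846 16.2807] grip 0.05408407970862575 F [-0.3341 -0.2744 -1.4571] t 41.45
```

```bash
python3 -m inch '[{"dx":1,"dy":0,"dz":5,"rx":0,"ry":0,"rz":0,"hand":1},{"dx":0,"dy":0,"dz":5,"rx":0,"ry":0,"rz":0,"hand":1},{"dx":0,"dy":0,"dz":3,"rx":0,"ry":0,"rz":0,"hand":1},{"dx":0,"dy":0,"dz":0,"rx":0,"ry":0,"rz":0,"hand":1},{"dx":0,"dy":0,"dz":0,"rx":0,"ry":0,"rz":0,"hand":1}]'
python3 -m inch '[{"dx":0,"dy":0,"dz":1.5,"rx":0,"ry":0,"rz":0,"hand":1},{"dx":0,"dy":0,"dz":0,"rx":0,"ry":0,"rz":0,"hand":1}]'
python3 -m inch '[{"dx":0,"dy":0,"dz":1,"rx":0,"ry":0,"rz":0,"hand":1},{"dx":0,"dy":0,"dz":0,"rx":0,"ry":0,"rz":0,"hand":1}]'
```

```text
clock: 41.95
position: [0.5864, 0.0177, 0.1554]
tool_rot: [2.619, 0.003, 1.661]
force: [-0.0, -1.2, -0.6]
grip_width: 0.054
clock: 42.15
position: [0.5872, 0.0179, 0.1536]
tool_rot: [2.619, 0.003, 1.661]
force: [0.9, 0.1, 0.1]
grip_width: 0.0541
clock: 42.35
position: [0.5877, 0.0179, 0.1525]
tool_rot: [2.62, 0.003, 1.661]
force: [0.1, 0.5, -1.4]
grip_width: 0.0542
```

```bash
python3 -m inch '[{"dx":0,"dy":0,"dz":1,"rx":0,"ry":0,"rz":0,"hand":1},{"dx":0,"dy":0,"dz":0,"rx":0,"ry":0,"rz":0,"hand":1}]'
python3 -m inch '[{"dx":0,"dy":0,"dz":1,"rx":0,"ry":0,"rz":0,"hand":1},{"dx":0,"dy":0,"dz":0,"rx":0,"ry":0,"rz":0,"hand":1}]'
```

```text
clock: 42.55
position: [0.5881, 0.0179, 0.152]
tool_rot: [2.619, 0.003, 1.661]
force: [-9.2, -1.1, 9.9]
grip_width: 0.0538
clock: 42.75
position: [0.5884, 0.0179, 0.1516]
tool_rot: [2.619, 0.003, 1.661]
force: [-20.5, -3.2, 26.5]
grip_width: 0.0542
```

Seated, with axial force rising to 33 N. I'll release and retreat.

```bash
python3 -m inch '[{"dx":0,"dy":0,"dz":-1.5,"rx":0,"ry":0,"rz":0,"hand":1},{"dx":0,"dy":0,"dz":0,"rx":0,"ry":0,"rz":0,"hand":0.1},{"dx":0,"dy":0,"dz":0,"rx":0,"ry":0,"rz":0,"hand":-0.4},{"dx":0,"dy":0,"dz":0,"rx":0,"ry":0,"rz":0,"hand":-1},{"dx":0,"dy":0,"dz":0,"rx":0,"ry":0,"rz":0,"hand":-1},{"dx":0,"dy":0,"dz":0,"rx":0,"ry":0,"rz":0,"hand":-1},{"dx":0,"dy":0,"dz":0,"rx":0,"ry":0,"rz":0,"hand":-1}]'
python3 -m inch '[{"dx":0,"dy":0,"dz":-10,"rx":0,"ry":0,"rz":0,"hand":-1},{"dx":0,"dy":0,"dz":-20,"rx":0,"ry":0,"rz":0,"hand":-1},{"dx":0,"dy":0,"dz":-30,"rx":0,"ry":0,"rz":0,"hand":-1},{"dx":0,"dy":0,"dz":-30,"rx":0,"ry":0,"rz":0,"hand":-1},{"dx":0,"dy":0,"dz":-30,"rx":0,"ry":0,"rz":0,"hand":-1},{"dx":0,"dy":0,"dz":-30,"rx":0,"ry":0,"rz":0,"hand":-1},{"dx":0,"dy":0,"dz":-20,"rx":0,"ry":0,"rz":0,"hand":-1},{"dx":0,"dy":0,"dz":0,"rx":0,"ry":0,"rz":0,"hand":-1}]'
python3 - <<'E'
from h import *
print(bot.observe()['position'])
save('scene','s11.png');save('wrist','w19.png')
im,d=save('top','t8.png')
for r in bot.trace('top','cup_1'): print(r['score'],r['box'])
im=cv2.imread('pics/s11.png'); cv2.imwrite('pics/s11z.png',cv2.resize(im[130:320,150:420],(780,549),interpolation=cv2.INTER_CUBIC))
E
```

```text
clock: 43.45
position: [0.588, 0.018, 0.1521]
tool_rot: [2.62, 0.003, 1.661]
force: [-0.3, -0.5, 0.8]
grip_width: 0.0853
clock: 44.25
position: [0.507, 0.0095, 0.2962]
tool_rot: [2.616, 0.005, 1.657]
force: [0.5, -1.0, -0.5]
grip_width: 0.0858
[0.507  0.0095 0.2962]
0.71 [188.0, 202.6, 209.8, 222.2]
0.53 [246.4, 190.8, 272.1, 214.1]
```

View pics/w19.png

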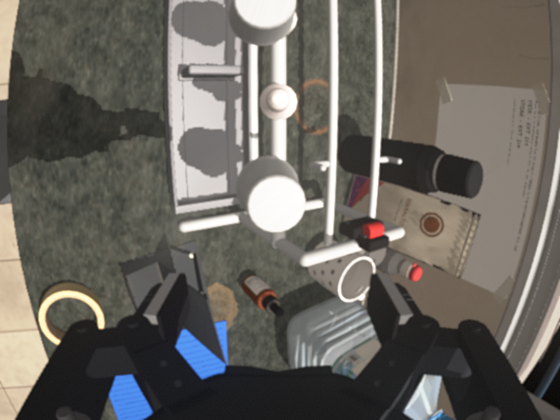

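View pics/s11z.png

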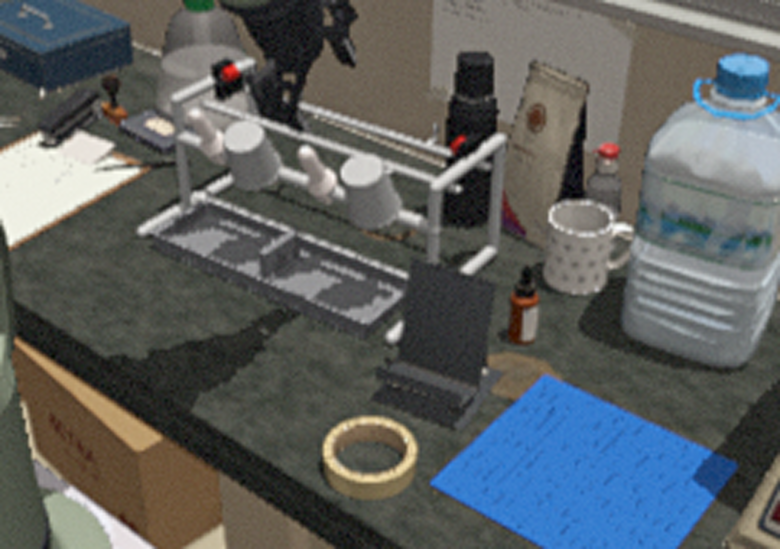

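View pics/t8.png

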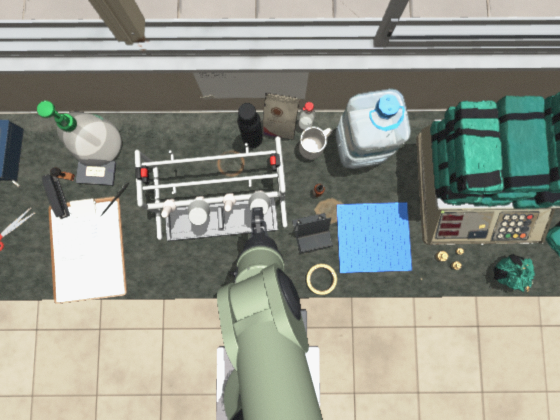

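Both cups hang, on pegs 3 and 1, the dropper bottle is standing, and the mat is empty. I'll retreat and do a numeric check.

```bash
python3 -m inch '[{"dx":0,"dy":0,"dz":-25,"rx":0,"ry":0,"rz":0,"hand":-1},{"dx":0,"dy":0,"dz":-25,"rx":0,"ry":0,"rz":0,"hand":-1},{"dx":25,"dy":0,"dz":-10,"rx":0,"ry":0,"rz":0,"hand":-1},{"dx":25,"dy":0,"dz":0,"rx":0,"ry":0,"rz":0,"hand":-1},{"dx":25,"dy":0,"dz":0,"rx":0,"ry":0,"rz":0,"hand":-1},{"dx":25,"dy":0,"dz":0,"rx":0,"ry":0,"rz":0,"hand":-1},{"dx":0,"dy":0,"dz":0,"rx":0,"ry":0,"rz":0,"hand":-1},{"dx":0,"dy":0,"dz":0,"rx":0,"ry":0,"rz":0,"hand":-1}]'
python3 - <<'E'
from h import *
c=bot.get_calibration('wrist'); im,d=save('wrist','w20.png'); P=cloud('wrist',d,c)
co,s=np.cos(RYAW),np.sin(RYAW)
x=(P[...,0]-RX)*co+(P[...,1]-RY)*s; y=-(P[...,0]-RX)*s+(P[...,1]-RY)*co; z=P[...,2]
n=np.array([-.5,0,.866])
for p in(1,3):
    y0=-.132+.088*(p-1); q=np.stack([x+.0425,y-y0,z-.1886],-1)
    k=(d>0)&(np.abs(q[...,1])<.035)&(np.abs(q[...,0])<.04)&(q[...,2]>-.05); a=q[k]
    h=a@n; top=a[h>np.percentile(h,60)]
    A=np.c_[top[:,:2],np.ones(len(top))]
    cf=np.linalg.lstsq(A,top[:,2],rcond=None)[0]; nn=np.array([-cf[0],-cf[1],1]);nn/=np.linalg.norm(nn)
    print('peg',p,k.sum(),'end-face max h along axis mm',np.percentile(h,[50,90,98])*1000,'centre',np.mean(top,0)*1000,'lean',np.arccos(nn@n))
k=(d>0)&(x>-.2)&(x<0.02)&(z>.015)&(z<.032)
for y0 in(-.15,-.1,-.05,.05,.1,.15):
    kk=k&(np.abs(y-y0)<.012)&(x<-.06); print(y0,kk.sum(),np.percentile(x[kk],[2,50])*1000 if kk.sum() else None)
kk=(d>0)&(x>-.09)&(x<-.02)&(z>.035)&(z<.055)&(np.abs(y)<.05); print('handle y',kk.sum(),np.median(y[kk])*1000 if kk.sum() else None)
E
```

```text
clock: 45.25
position: [0.4683, 0.1077, 0.3454]
tool_rot: [2.619, 0.002, 1.661]
force: [0.9, 0.2, -0.3]
grip_width: 0.0852
peg 1 2378 end-face max h along axis mm [3.5277 7.6933 9.0311] centre [-10.2898   2.2156   1.8377] lean 0.11362066707804933
peg 3 2426 end-face max h along axis mm [5.5643 8.2898 9.268 ] centre [-18.6138   3.2074  -1.9823] lean 0.08245950203963971
-0.15 50 [-98.3595 -97.6882]
-0.1 52 [-98.1899 -97.6879]
-0.05 73 [-98.9754 -97.8591]
0.05 75 [-98.9919 -97.7239]
0.1 72 [-98.9372 -97.7209]
0.15 66 [-99.0245 -97.8512]
handle y 385 -0.5000879826807594
```

View pics/w20.png

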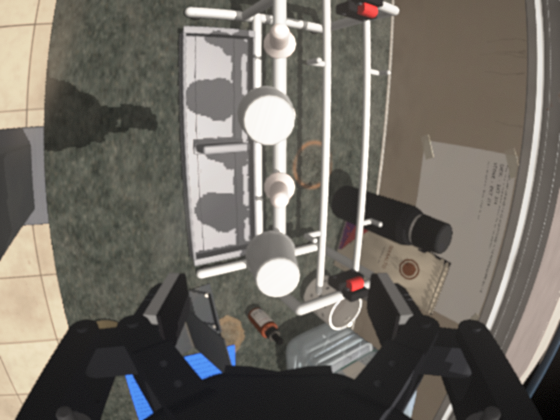

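```bash
python3 -c "
from h import *
print(bot.job_done(), bot.observe()['clock'])"
```

```text
the job is handed in; nothing more can be done
the job is handed in; nothing more can be done
```

The tray is home under the pegs and both cups on the mat (only two were there) are hung. The job was handed in at about 45 s, with the gripper open and clear of everything.

- **Tray:** I lifted it straight up out of both catches and set it down in front of the rack. Then I pushed its front wall until the tray met the foot bar, where the force rose to about 12 N. In the last check its front edge was straight at rack x = -98 mm (nominal -98 mm), and the handle was about 0.5 mm off centre sideways.
- **Cups:** After that I hung one cup on peg 3 and one on peg 1, each pushed along the peg until it seated, with about 33–36 N on the wrist. Each outer end face measured about 8–9 mm beyond the peg tip at its highest, against 5 mm for a perfectly seated end. I put the difference down to the lean, which came out at about 0.1 rad against the 0.4 rad allowed. The lean comes from a rough plane fit, so it is less certain than the other figures.
- **Surroundings:** The last pictures show the mat empty and the dropper bottle, parcel rest and other things where they were. No check failed, and I saw no cup knocked aside.

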